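# Put the food processor back together after washing up

## Robot

A 7-joint arm with a two-finger parallel gripper is mounted at the origin on the work surface. World frame = base frame: x ahead of the robot, y to its left, z up, the work surface at z = 0. Lengths are in mm, angles in rad, forces in N, time in s.
With the tool pointing down it reaches from about 400 to 900 mm from the base axis. Payload 5.5 kg.
Tool frame: the origin (TCP) lies between the finger pads; the fingertips stand 14 mm ahead of it and the grasp point (between the pads) lies 5 mm behind it; y points along the fingers, x is the direction in which the jaws open and shut, and the axes are right-handed (so a half turn about y gives the same grasp; the last joint's range is limited). The gripper opens to 92 mm and grips with 3 to 60 N. Pads are 19 mm wide; open, the fingers measure 130 mm over their backs; the gripper's body (75 mm by 190 mm) begins 47 mm behind the grasp point.
Start: joints at [-1.06, 0.501, -0.427, 1.55, 0.221, 1.138, -0.21], TCP at [159.388, 630.155, 240.729] pointing down, gripper open.
Joint ranges: [-2.88, 2.88], [-0.31, 2.03], [-1.54, 1.56], [0.2, 2.42], [-1.41, 4.55], [0.19, 2.02], [-2.57, 2.57]. Speed limits (rad/s): [2.57, 2.57, 3.14, 3.14, 3.14, 3.14, 3.14].

## Interface

Orientations are given as a unit quaternion [x, y, z, w].
In Python, from station import robot gives the robot as it stands.
- The arm moves only by the tool step_arm, never from a script. Its argument "moves" is a list of rows, each a list of 4 numbers: the shift along the world's x, y, z in m, then the turn about the world's z in rad. In form: [[dx, dy, dz, twist], ...]. A call has 1 to 10 rows; each row shifts and turns the commanded pose from where the row before left it; what a row does not reach is not made up. A row lasts 1/10 s, in which the tool goes at most 50 mm and 8.59 degrees, less where a joint would pass 70% of its speed; a pose out of reach is approached as far as the arm can. A call is refused whole if a number of a shift passes 0.05 or a number of a turn 0.15, either way. A call with a gripper value outside its range is refused whole. "hand" is the closure, from 0 (fully open) to 1 (shut), set as the call begins (left out, the last holds). The fingers move at their own pace and stop on an object; "squeeze" is the grip in N (left out, the last holds). Time passes only in rows, so rows that do not move let the fingers close. It gives the time, the measured TCP pose, the force and the opening at its end, in the units of the state.
- robot.get_state(): the state, without advancing time (a new reading comes with each control period).
- robot.grab_frame(name): name is "scene" or "top" or "wrist"; returns the picture (480x640x3 uint8, red, green, blue); there is no depth.
- robot.camera_model(name): a dict with "mtx" (3x3 intrinsics, pixels), "R" (3x3) and "t" (3): a world point X has camera coordinates R X + t; the wrist camera has in their place "hand_eye" (4x4, takes a point from camera to tool coordinates, whose origin is the TCP and whose axes are the tool frame's). Camera axes: x right, y down, z forward; pixel columns grow to the right and rows downward; lengths in mm; the calibration is good to about 2 mm. A picture is of the moment at which its call begins: read the wrist's pose just before it. camera_model takes no time and is no camera call.
- robot.hand_in(): hands the job in, once; it reports no verdict.
The state is a dict: "clock": time; "q": joint angles; "dq": joint speeds; "joint_torque": joint torques, N m; "eef_pos": TCP position; "tool_rot": TCP orientation; "ft_force": force on the tool from outside, world axes, zero at the start; "ft_torque": the same for the moment, N m; "width": finger opening in mm.
Only numpy, scipy, OpenCV 4.12 (cv2) and the standard library are available. Lean on these libraries where they do the work, as an engineer would, in place of code of your own. Each camera call takes 0.05 s, during which the arm holds its last target.

## Task

Put the small food processor back together on its motor base: first the steel bowl down over the drive shaft, then the curved steel chopping blade over the bowl's centre tube, then the lid on the bowl, and last the pusher into the lid's feed tube, each fully home and any way round (nothing needs twisting or locking). Lower each part into place rather than dropping it, and leave the kneading paddle and the small steel prep cup where they stand.

Things in the scene. Friction and masses are not known exactly. Their poses are not given: they have to be found in the camera images.
- motor_base: Motor base, fixed: white rounded housing 150 x 140 mm with a round grey deck (radius 66 mm, control panel on the -x side). Deck top 80 mm above the bench. A bright steel drive shaft, 13 mm diameter, stands up at the deck's centre, its coned tip 150 mm above the bench. Origin: on the bench under the shaft; z up.
- bowl: Open steel bowl, 0.24 kg: 114 mm outside, 108 mm inside diameter, 80 mm high, floor 6 mm. A centre tube (25 mm outside, 18 mm bore through the floor) rises to 62 mm above the underside; it goes over the shaft, underside on the deck. Grip this tube, fingers part open to fit inside the bowl. Black loop handle on +y, out to 94 mm. Origin: centre of underside; z up.
- blade: Chopping blade, 0.1 kg: upright grey hub, 38 mm diameter (41 over its ribs), 71 mm high, 30 mm bore open below, with two thin CURVED STEEL wings out to 48 mm, the +x one at 7 mm, the -x one at 28 mm height. Goes over the bowl's centre tube, underside on the bowl's floor; its top is then 3 mm below the rim. Grip the hub near its top. Origin: centre of underside; z up.
- lid: White lid, 0.13 kg: disc of 122 mm on a 102 mm skirt 8 mm deep that goes inside the bowl's rim. Open round feed tube to grip it by: 50 mm outside (55 at the lip), 43 mm inside, axis 26 mm from the lid's centre along its +x, mouth 60 mm above the origin. Origin: lid centre at the skirt's lower edge, 72 mm above the bowl's underside when fitted; z up.
- pusher: White pusher standing upright, 0.09 kg, 82 mm high: round shaft 37 mm diameter and 45 mm long below, flange 56 mm diameter and 5 mm thick, grip knob 30 mm diameter and 32 mm high on top. The shaft goes into the lid's feed tube until the flange rests on its mouth; the underside is then 15 mm above the lid's origin. Origin: centre of underside; z up.
- paddle: Kneading paddle, not wanted, stays where it is: the same grey hub as the chopping blade but with two straight thick GREY PLASTIC arms (13 mm wide, 20 mm high, out to 46 mm along +x and -x). Origin: centre of underside; z up.
- prep_cup: Small open steel prep cup, 71 mm diameter, 46 mm high; stays where it is. Origin: centre of underside; z up.
Mind the look-alikes: they are no part of the job. Leave any red look-alike of the blade alone.

How it is judged:
By the outcome, as a careful person would: the job done as asked, in the order asked, and still so for the second after the job is handed in, with the robot touching nothing.
It also fails if it takes over 128 s, if anything falls off the work surface, if the arm or the gripper's body presses on something with over 40 N, if the wrist force passes 120 N, or if a joint passes its speed limit or range.

## Working session

There is one attempt and no reset: what is moved stays moved. The work goes in short steps, Python scripts to look and compute and a tool call to move; the robot and the scene stay as the last step left them, time stands still between calls to the robot, and variables do not carry over. Pictures are saved under pics/ and viewed, and the job is handed in when it is done.

Besides the shell and the picture viewer there is one more tool, called after "Call:" as name(argument=value, ...) on one line, values as JSON. step_arm: Moves the arm, as the interface text tells. Its arguments: {"type":"object","properties":{"moves":{"type":"array"},"hand":{"type":"number"},"squeeze":{"type":"number"}},"required":["moves"]}

```bash
ls; mkdir -p pics
python3 - <<'E'
from station import robot
import cv2,numpy as np
print(robot.get_state())
for n in ["scene","top","wrist"]:
    m=robot.camera_model(n); print(n,{k:np.round(np.array(v),4).tolist() for k,v in m.items()})
    cv2.imwrite(f"pics/{n}0.png",robot.grab_frame(n)[:,:,::-1])
E
```

```text
pics
{'clock': 0.0, 'q': array([-1.05981358,  0.50182759, -0.42678738,  1.55147613,  0.22078032,
        1.13832416, -0.21030113]), 'dq': array([-5.50796684e-04, -1.14344835e-03, -2.74587438e-03,  8.68841152e-05,
       -4.39916799e-04, -8.68291823e-05, -1.37902427e-03]), 'joint_torque': array([ 6.52196650e-04, -5.66604531e+01, -5.81602156e+00, -2.79120630e+01,
       -6.87458273e-02,  3.07815510e-02,  1.69335440e-04]), 'eef_pos': array([159.28635265, 629.46125261, 239.67984077]), 'tool_rot': array([ 0.55835555,  0.43382579, -0.43496077, -0.5575333 ]), 'ft_force': array([ 0.49397752, -0.58679813, -0.52007058]), 'ft_torque': array([ 0.00650697, -0.02641274, -0.06123539]), 'width': 91.83385131266297}
scene {'mtx': [[502.2222, 0.0, 317.3562], [0.0, 502.2222, 237.767], [0.0, 0.0, 1.0]], 'R': [[0.681, 0.7322, 0.0081], [0.4862, -0.4439, -0.7527], [-0.5475, 0.5166, -0.6583]], 't': [-356.279, -232.1191, 1289.0379]}
top {'mtx': [[585.7588, 0.0, 313.3016], [0.0, 585.7588, 253.1931], [0.0, 0.0, 1.0]], 'R': [[-0.0012, -0.9999, -0.0136], [-0.9982, 0.0021, -0.06], [0.06, 0.0135, -0.9981]], 't': [18.4093, 529.7915, 1110.0809]}
wrist {'mtx': [[380.0045, 0.0, 319.3011], [0.0, 380.0045, 238.7281], [0.0, 0.0, 1.0]], 'hand_eye': [[1.0, 0.0003, 0.0011, -0.8053], [-0.001, -0.2837, 0.9589, -143.1543], [0.0006, -0.9589, -0.2837, 76.6529], [0.0, 0.0, 0.0, 1.0]]}
```

View pics/scene0.png

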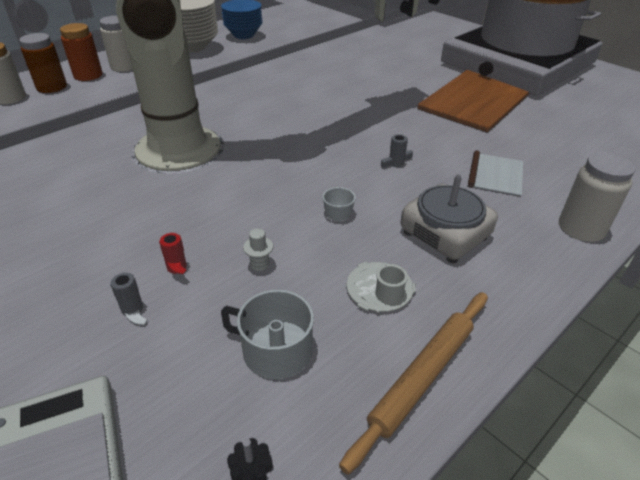

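View pics/top0.png

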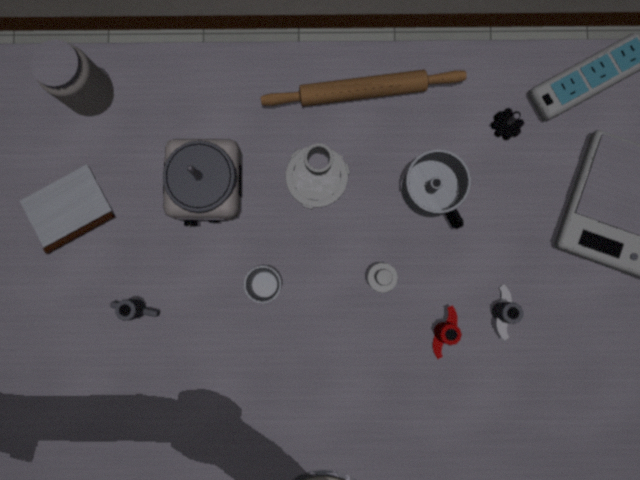

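View pics/wrist0.png

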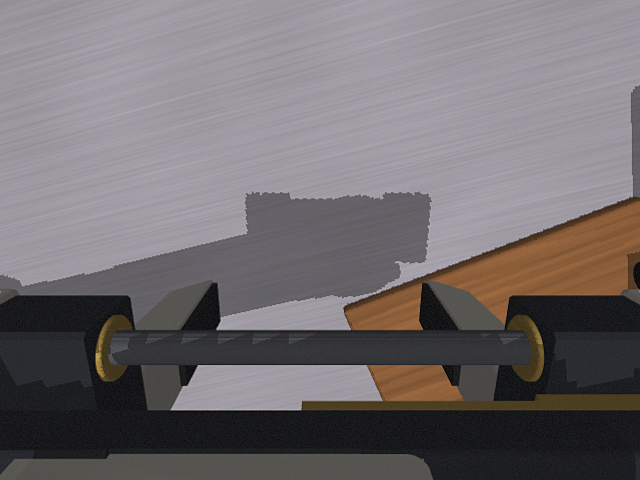

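```bash
cat > h.py <<'E'
import cv2,numpy as np
from station import robot
from scipy.spatial.transform import Rotation as Ro
def cam(n,st=None):
    m=robot.camera_model(n);K=np.array(m["mtx"])
    if n!="wrist": return K,np.array(m["R"]),np.array(m["t"])
    T=np.eye(4);T[:3,:3]=Ro.from_quat(st["tool_rot"]).as_matrix();T[:3,3]=st["eef_pos"]
    W=np.linalg.inv(T@np.array(m["hand_eye"]));return K,W[:3,:3],W[:3,3]
def proj(c,X):
    K,R,t=c;p=(K@(R@np.atleast_2d(X).T+t[:,None])).T;return p[:,:2]/p[:,2:]
def back(c,uv,z):
    K,R,t=c;o=-R.T@t;uv=np.atleast_2d(uv);d=(R.T@np.linalg.inv(K)@np.c_[uv,np.ones(len(uv))].T).T
    return o+d*((z-o[2])/d[:,2])[:,None]
def circ(x,y,z,r,n=60):
    a=np.linspace(0,2*np.pi,n);return np.c_[x+r*np.cos(a),y+r*np.sin(a),np.full(n,z)]
def bright(im): return np.clip(255*(im/255.)**0.6,0,255).astype(np.uint8)
def crop(im,x0,y0,w,h,s): return cv2.resize(im[y0:y0+h,x0:x0+w],None,fx=s,fy=s,interpolation=cv2.INTER_CUBIC)
E
python3 - <<'E'
from h import *
a=bright(cv2.imread("pics/top0.png"))
cv2.imwrite("pics/t_a.png",crop(a,150,120,200,150,4))
cv2.imwrite("pics/t_b.png",crop(a,350,140,180,130,4))
cv2.imwrite("pics/t_c.png",crop(a,350,240,190,130,4))
E
```

```text
(no output)
```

View pics/t_a.png

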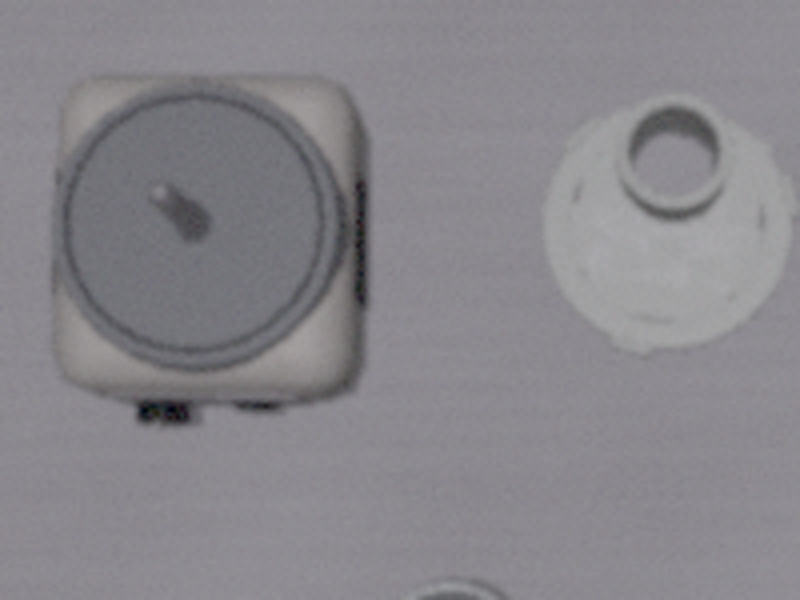

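View pics/t_b.png

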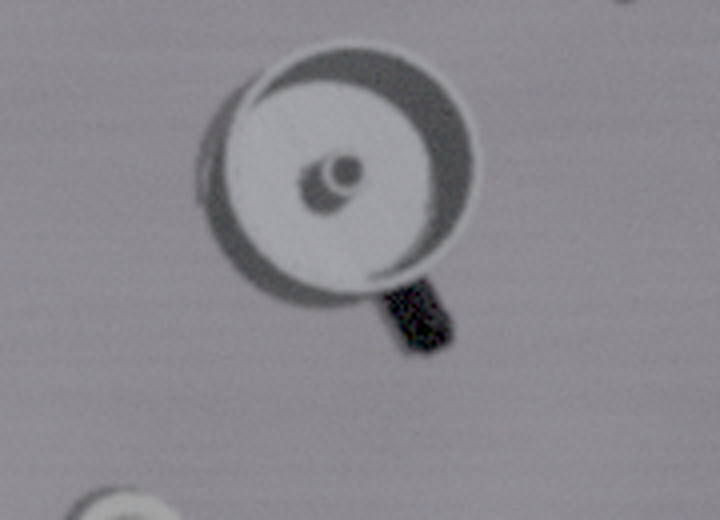

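View pics/t_c.png

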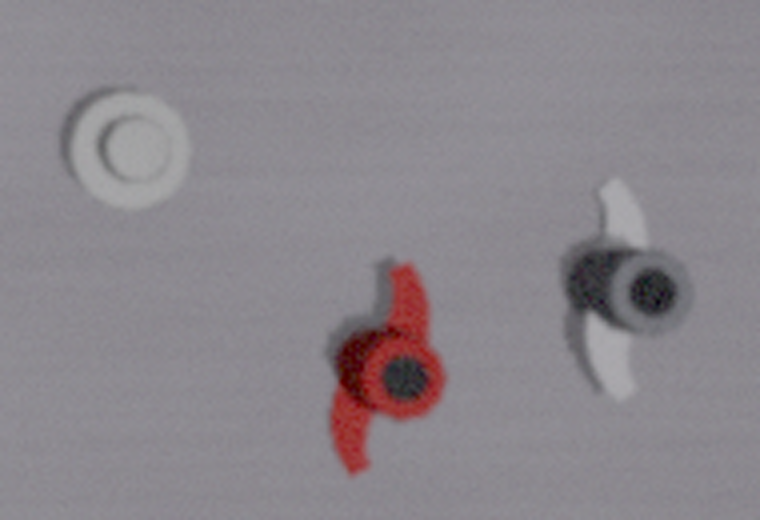

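Run:
```python
from h import *
c=cam("top")
def A(x0,y0,u,v,z): return back(c,[x0+(u+.5)/4-.5,y0+(v+.5)/4-.5],z)[0][:2].round(1)
print("tip",A(150,120,160,190,150),"deck",A(150,120,195,222,80))
print("lid mouth",A(150,120,675,158,60),"lid disc",A(150,120,670,227,12))
print("bowl rim",A(350,140,353,168,80),"tube",A(350,140,346,173,62),"handle",A(350,140,433,335,60))
print("blade",A(350,240,652,291,71),"pusher",A(350,240,138,149,82),A(350,240,131,150,50))
print("wings",A(350,240,616,190,28),A(350,240,622,390,7))
st=robot.get_state();print(Ro.from_quat(st["tool_rot"]).as_matrix().round(3))
# overlay
a=bright(cv2.imread("pics/scene0.png"))
P={}
tip=A(150,120,160,190,150);dk=A(150,120,195,222,80)
L=[circ(*tip,150,6.5),circ(*dk,80,66),circ(*A(150,120,675,158,60),60,27.5),circ(*A(350,140,353,168,80),80,57),circ(*A(350,140,346,173,62),62,12.5),circ(*A(350,240,652,291,71),71,19),circ(*A(350,240,131,150,50),50,28)]
b=cv2.resize(a,None,fx=3,fy=3,interpolation=cv2.INTER_CUBIC)
for l in L: cv2.polylines(b,[np.round(proj(cam("scene"),l)*3+1).astype(int)],True,(0,255,0),1)
cv2.imwrite("pics/s_a.png",b[450:450+600,930:930+600]);cv2.imwrite("pics/s_b.png",b[600:1200,300:1050])
```

```text
tip [669.9 227.5] deck [669.7 227.1]
lid mouth [702.9   7.3] lid disc [679.7  10. ]
bowl rim [ 656.1 -210.4] tube [ 657.  -210.7] handle [ 581.8 -250.1]
blade [ 418.5 -343.7] pusher [ 482.8 -111. ] [ 483.  -111.1]
wings [ 464.2 -341.7] [ 368.8 -349.1]
[[ 0.245 -0.    -0.969]
 [ 0.969 -0.001  0.245]
 [-0.002 -1.     0.   ]]
```

View pics/s_a.png

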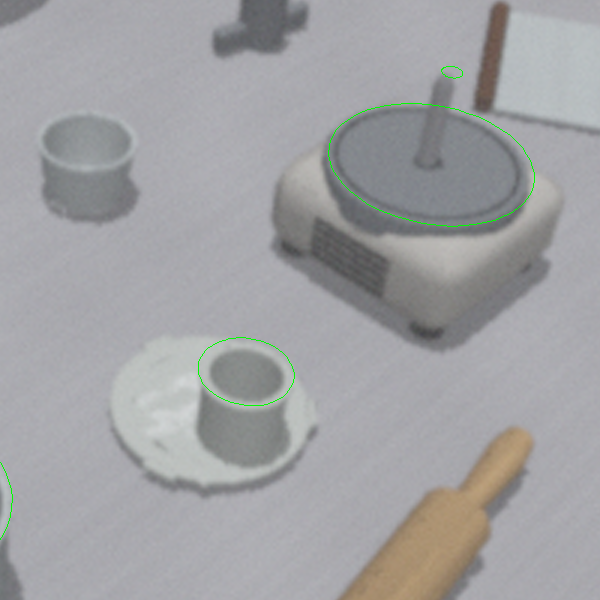

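View pics/s_b.png

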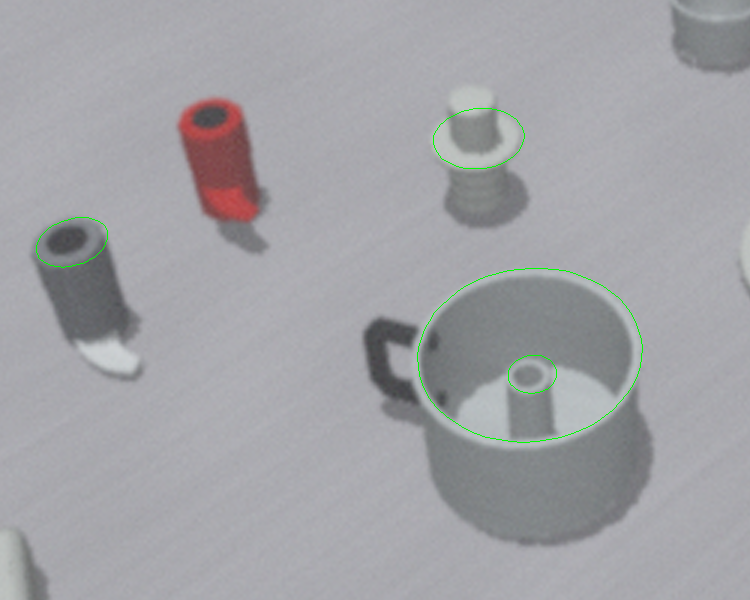

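Call:
step_arm(moves=[[0.02,-0.035,0.005,-0.07],[0.02,-0.035,0.005,-0.07],[0.02,-0.035,0.005,-0.07],[0.02,-0.035,0,-0.07],[0.02,-0.035,0,-0.07],[0.02,-0.035,0,-0.07],[0.02,-0.035,0,-0.07],[0.02,-0.035,0,-0.07],[0.02,-0.035,0,-0.07],[0.02,-0.035,0,-0.07]], hand=0.0)

```text
clock: 1.15
eef_pos: [359.8, 278.5, 255.7]
tool_rot: [-0.673, -0.216, 0.216, 0.673]
ft_force: [1.4, 0.5, 0.6]
width: 91.9
```

Call:
step_arm(moves=[[0.022,-0.037,0,-0.05],[0.022,-0.037,0,-0.05],[0.022,-0.037,0,-0.05],[0.022,-0.037,0,-0.05],[0.022,-0.037,0,-0.05],[0.022,-0.037,0,-0.05],[0.022,-0.037,0,-0.05],[0.022,-0.037,0,-0.05],[0.022,-0.037,0,-0.05],[0.022,-0.037,0,-0.05]])

```text
clock: 2.15
eef_pos: [579.9, -91.3, 255.5]
tool_rot: [-0.706, -0.043, 0.043, 0.706]
ft_force: [0.9, 0.5, 0.6]
width: 91.7
```

Call:
step_arm(moves=[[0.02,-0.03,0,-0.04],[0.02,-0.03,0,-0.04],[0.02,-0.03,0,-0.04],[0.018,-0.03,0,0],[0,0,0,0],[0,0,0,0]])

```text
clock: 2.75
eef_pos: [656.9, -210.6, 254.6]
tool_rot: [-0.707, 0.0, 0.001, 0.707]
ft_force: [0.1, 0.4, -0.1]
width: 91.8
```

Run:
```python
from h import *
st=robot.get_state();np.save("st1.npy",st,allow_pickle=True)
im=robot.grab_frame("wrist")[:,:,::-1].copy();cv2.imwrite("pics/w1raw.png",im)
print(st["eef_pos"].round(1),Ro.from_quat(st["tool_rot"]).as_matrix().round(3).tolist(),st["q"].round(2))
b=bright(im);c=cam("wrist",st)
for l in [circ(656.5,-210.5,80,57),circ(656.5,-210.5,62,12.5),circ(656.5,-210.5,62,9)]:
    cv2.polylines(b,[np.round(proj(c,l)).astype(int)],True,(0,255,0),1)
cv2.imwrite("pics/w1.png",b)
```

```text
[ 656.9 -210.6  254.6] [[1.0, -0.002, -0.001], [0.001, 0.0, 1.0], [-0.002, -1.0, 0.0]] [ 0.1   0.54  0.26  1.44 -0.14  1.18  0.38]
```

View pics/w1.png

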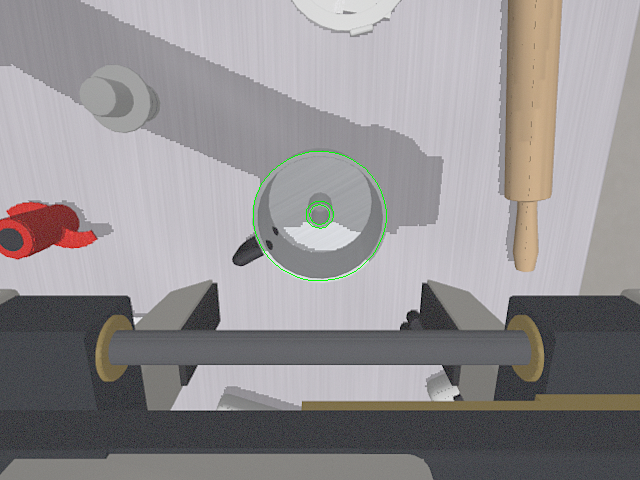

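Call:
step_arm(moves=[[0,0,-0.03,0],[0,0,-0.03,0],[0,0,-0.03,0],[0,0,-0.03,0],[0,0,-0.02,0],[0,0,0,0]], hand=0.5, squeeze=30)

```text
clock: 3.4
eef_pos: [654.7, -206.6, 112.2]
tool_rot: [-0.706, 0.0, 0.004, 0.708]
ft_force: [0.3, 0.1, -0.2]
width: 48.8
```

Run:
```python
from h import *
st=robot.get_state()
im=robot.grab_frame("wrist")[:,:,::-1].copy()
print(st["eef_pos"].round(1),st["width"])
b=bright(im);c=cam("wrist",st)
for l in [circ(656.5,-210.5,80,57),circ(656.5,-210.5,62,12.5),circ(656.5,-210.5,62,9)]:
    cv2.polylines(b,[np.round(proj(c,l)).astype(int)],True,(0,255,0),1)
cv2.imwrite("pics/w2.png",b)
```

```text
[ 654.7 -206.6  112.2] 48.82871601963136
```

View pics/w2.png

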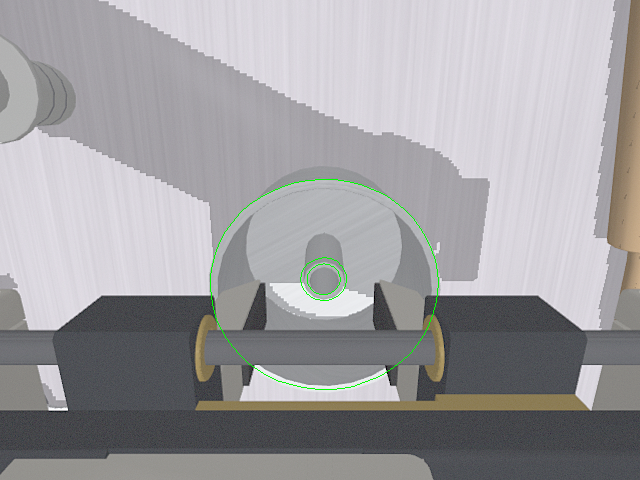

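Call:
step_arm(moves=[[0.002,-0.004,0,0],[0,0,-0.015,0],[0,0,-0.015,0],[0,0,-0.015,0],[0,0,-0.01,0],[0,0,-0.01,0],[0,0,0,0]])

```text
clock: 4.15
eef_pos: [658.0, -213.4, 48.4]
tool_rot: [-0.707, 0.0, 0.002, 0.707]
ft_force: [-0.4, 0.0, 0.3]
width: 46.0
```

Call:
step_arm(moves=[[-0.002,0.003,-0.003,0],[0,0,0,0],[0,0,0,0]])

```text
clock: 4.45
eef_pos: [657.8, -210.7, 48.3]
tool_rot: [0.707, 0.002, -0.001, -0.707]
ft_force: [-0.3, 0.1, -0.4]
width: 46.0
```

Call:
step_arm(moves=[[0,0,0,0],[0,0,0,0],[0,0,0,0],[0,0,0,0],[0,0,0,0]], hand=1, squeeze=40)

```text
clock: 4.95
eef_pos: [657.3, -210.9, 48.0]
tool_rot: [-0.707, -0.001, 0.001, 0.707]
ft_force: [-1.3, -0.2, 2.2]
width: 22.7
```

Call:
step_arm(moves=[[0,0,0.01,0],[0,0,0.02,0],[0,0,0.03,0],[0,0,0.03,0],[0,0,0.03,0],[0,0,0.03,0],[0,0,0.03,0],[0,0,0.02,0],[0,0,0,0],[0,0,0,0]])

```text
clock: 5.95
eef_pos: [657.1, -210.7, 247.4]
tool_rot: [-0.707, -0.001, 0.001, 0.707]
ft_force: [-1.0, -0.4, -2.7]
width: 22.8
```

Run:
```python
from h import *
st=robot.get_state()
im=robot.grab_frame("wrist")[:,:,::-1].copy()
print(st["eef_pos"].round(1),st["width"],st["ft_force"])
b=bright(im);c=cam("wrist",st)
x,y,z=st["eef_pos"]
for l in [circ(x,y,z+32,57),circ(x,y,z+14,12.5)]:
    cv2.polylines(b,[np.round(proj(c,l)).astype(int)],True,(0,255,0),1)
cv2.imwrite("pics/w3.png",b)
```

```text
[ 657.1 -210.7  247.4] 22.759989282992944 [-0.98537584 -0.40903036 -2.71033112]
```

View pics/w3.png

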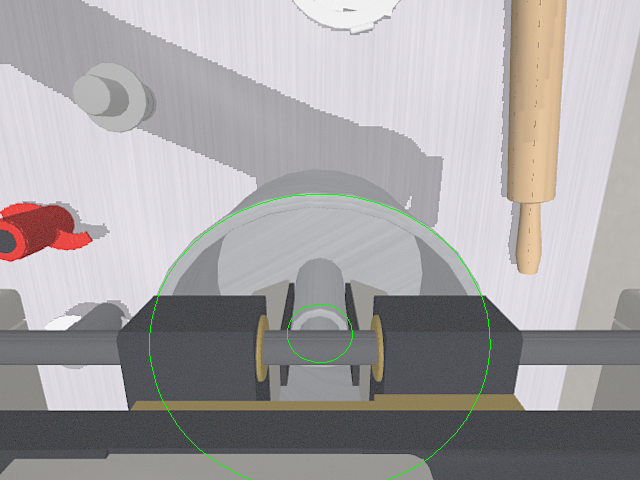

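Call:
step_arm(moves=[[0.001,0.02,0,0],[0.001,0.03,0,0],[0.001,0.035,0,0],[0.002,0.035,0,0],[0.002,0.035,0,0],[0.002,0.035,0,0],[0.002,0.035,0,0],[0.002,0.025,0,0],[0,0.01,0,0],[0,0,0,0]])

```text
clock: 7.0
eef_pos: [669.4, 51.2, 245.9]
tool_rot: [-0.707, -0.001, 0.003, 0.707]
ft_force: [-1.0, -0.5, -3.0]
width: 22.5
```

Call:
step_arm(moves=[[0,0,0,0],[0,0,0,0]])

```text
clock: 7.2
eef_pos: [670.2, 45.9, 247.4]
tool_rot: [0.708, -0.0, 0.0, -0.706]
ft_force: [0.4, -0.3, -2.6]
width: 22.9
```

Run:
```python
from h import *
st=robot.get_state()
im=robot.grab_frame("wrist")[:,:,::-1].copy()
print(st["eef_pos"].round(1),st["width"],st["ft_force"])
b=bright(im);c=cam("wrist",st)
x,y=669.8,227.3
for l in [circ(x,y,80,66),circ(x,y,80,6.5),circ(x,y,146,6.5),circ(702.9,7.3,60,27.5)]:
    cv2.polylines(b,[np.round(proj(c,l)).astype(int)],True,(0,255,0),1)
cv2.imwrite("pics/w4.png",b)
```

```text
[670.2  45.9 247.4] 22.87659488115008 [ 0.35678779 -0.33746719 -2.63157752]
```

View pics/w4.png

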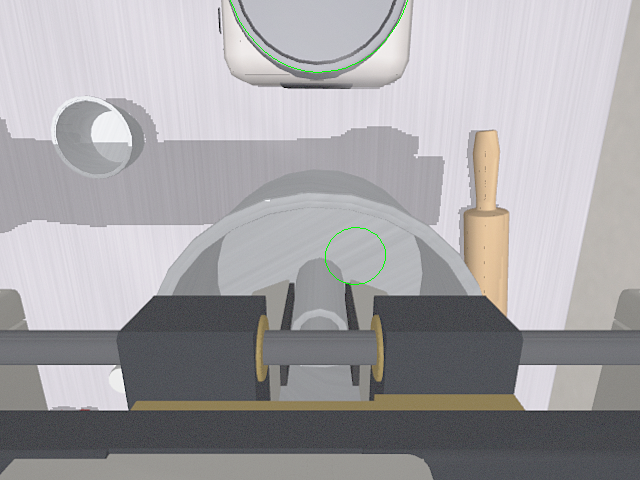

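Call:
step_arm(moves=[[0,0.02,0,0],[0,0.03,0,0],[0,0.02,0,0],[0,0,0,0],[0,0,0,0],[0,0,0,0]])

```text
clock: 7.85
eef_pos: [670.7, 116.4, 247.8]
tool_rot: [0.708, 0.0, 0.0, -0.707]
ft_force: [0.9, -0.5, -2.3]
width: 22.6
```

Run:
```python
from h import *
st=robot.get_state()
im=robot.grab_frame("wrist")[:,:,::-1].copy()
print(st["eef_pos"].round(1),st["width"],st["ft_force"])
b=bright(im);c=cam("wrist",st)
b=cv2.resize(b,None,fx=2,fy=2,interpolation=cv2.INTER_CUBIC)
x,y=669.8,227.3
for l in [circ(x,y,80,66),circ(x,y,80,6.5),circ(x,y,146,6.5)]:
    cv2.polylines(b,[np.round(proj(c,l)*2+.5).astype(int)],True,(0,255,0),1)
cv2.imwrite("pics/w5.png",b[0:500,300:1000])
```

```text
[670.7 116.4 247.8] 22.587803371504858 [ 0.90352764 -0.46191001 -2.30756141]
```

View pics/w5.png

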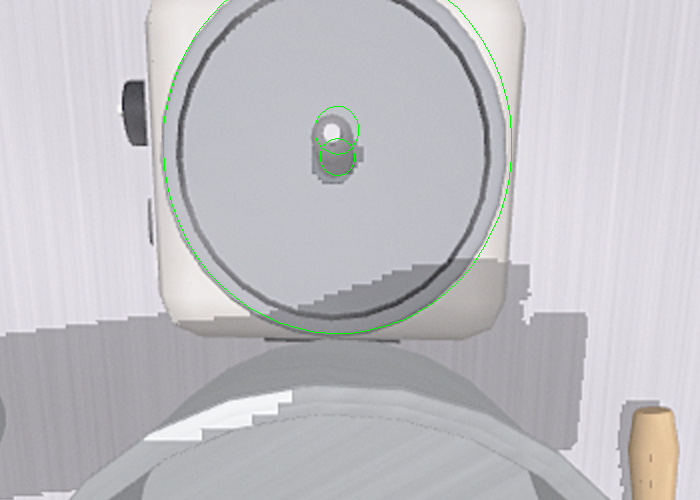

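Run:
```python
from h import *
st=robot.get_state()
im=robot.grab_frame("wrist")[:,:,::-1].copy()
b=bright(im);c=cam("wrist",st);print(st["eef_pos"])
S=12
b=crop(b,285,40,60,50,S)
x,y=669.8,227.3
for (x,y),col in [((669.8,227.3),(0,255,0)),((668.8,227.3),(0,0,255))]:
  for l in [circ(x,y,80,6.5),circ(x,y,145,6.5)]:
    p=proj(c,l)-[285,40]
    cv2.polylines(b,[np.round(p*S+S/2-.5).astype(int)],True,col,1)
cv2.imwrite("pics/w6.png",b)
```

```text
[670.70235622 116.4221163  247.84700416]
```

View pics/w6.png

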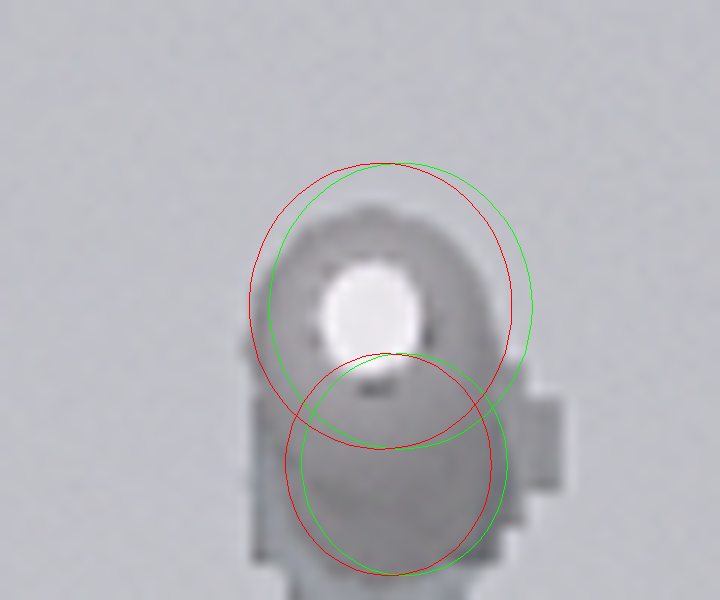

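Call:
step_arm(moves=[[0,0.02,0,0],[0,0.03,0,0],[-0.001,0.03,0,0],[0,0.02,0,0],[0,0.01,0,0],[0,0,0,0],[0,0,0,0],[0,0,0,0]])

```text
clock: 8.75
eef_pos: [670.0, 226.5, 247.8]
tool_rot: [0.708, 0.0, 0.0, -0.707]
ft_force: [0.5, -0.8, -2.1]
width: 22.8
```

Run:
```python
from h import *
st=robot.get_state();print(st["eef_pos"].round(1),st["ft_force"].round(1))
b=bright(robot.grab_frame("scene")[:,:,::-1].copy())
cv2.imwrite("pics/s1.png",crop(b,330,80,220,170,3))
```

```text
[670.  226.5 247.8] [ 0.5 -0.8 -2.1]
```

View pics/s1.png

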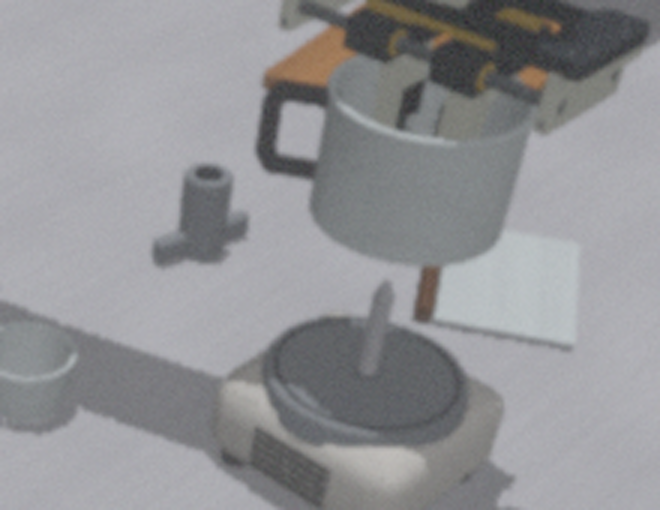

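Call:
step_arm(moves=[[-0.001,0,-0.015,0],[0,0,-0.015,0],[0,0,-0.01,0],[0,0,-0.005,0],[0,0,-0.005,0],[0,0,-0.005,0],[0,0,-0.005,0],[0,0,0,0]])

```text
clock: 9.6
eef_pos: [668.0, 229.1, 187.0]
tool_rot: [0.707, 0.001, -0.001, -0.707]
ft_force: [0.4, 0.2, -2.5]
width: 22.7
```

Call:
step_arm(moves=[[0,0,-0.005,0],[0,0,-0.005,0],[0,0,-0.005,0],[0,0,-0.005,0],[0,0,0,0]])

```text
clock: 10.1
eef_pos: [667.7, 228.9, 166.5]
tool_rot: [0.707, 0.0, -0.002, -0.707]
ft_force: [-0.3, 0.0, -2.8]
width: 23.0
```

Call:
step_arm(moves=[[0,0,0,0],[0,0,0,0],[0,0,0,0]])

```text
clock: 10.4
eef_pos: [668.6, 229.2, 168.1]
tool_rot: [-0.707, -0.001, 0.001, 0.707]
ft_force: [-0.1, -0.1, -1.8]
width: 22.5
```

Call:
step_arm(moves=[[0,-0.002,0,0],[0,0,0,0],[0,0,0,0]])

```text
clock: 10.7
eef_pos: [668.5, 226.9, 167.9]
tool_rot: [-0.707, -0.001, 0.001, 0.707]
ft_force: [-0.1, 0.6, -2.5]
width: 22.5
```

Call:
step_arm(moves=[[0,0,-0.008,0],[0,0,-0.008,0],[0,0,-0.008,0],[0,0,-0.006,0],[0,0,-0.003,0],[0,0,0,0],[0,0,0,0]])

```text
clock: 11.4
eef_pos: [668.5, 227.2, 134.8]
tool_rot: [-0.707, -0.001, 0.001, 0.707]
ft_force: [-0.7, 0.1, -2.3]
width: 22.9
```

Call:
step_arm(moves=[[0,0,-0.002,0],[0,0,-0.002,0],[0,0,-0.002,0],[0,0,0,0],[0,0,0,0]])

```text
clock: 11.9
eef_pos: [668.3, 227.2, 128.6]
tool_rot: [-0.707, -0.001, 0.001, 0.707]
ft_force: [-0.2, 0.0, -3.0]
width: 22.7
```

Call:
step_arm(moves=[[0,0,-0.001,0],[0,0,-0.001,0],[0,0,0,0],[0,0,0,0]])

```text
clock: 12.3
eef_pos: [668.7, 227.2, 128.0]
tool_rot: [-0.707, -0.001, 0.001, 0.707]
ft_force: [-3.8, -0.5, 5.9]
width: 23.0
```

Contact (force has turned from −2.5 to +5.9 N). Release with a part opening, then rise.

Call:
step_arm(moves=[[0,0,0,0],[0,0,0,0],[0,0,0,0],[0,0,0,0]], hand=0.52)

```text
clock: 12.7
eef_pos: [668.4, 227.2, 126.5]
tool_rot: [-0.707, -0.001, 0.001, 0.707]
ft_force: [0.8, 0.3, -0.1]
width: 43.9
```

Call:
step_arm(moves=[[0,0,0.01,0],[0,0,0.02,0],[0,0,0.03,0],[0,0,0.03,0],[0,0,0.04,0],[0,0,0.03,0],[0,0,0,0],[0,0,0,0]])

```text
clock: 13.5
eef_pos: [668.9, 227.3, 288.4]
tool_rot: [-0.707, -0.002, 0.0, 0.707]
ft_force: [0.3, -0.0, -0.3]
width: 44.1
```

Run:
```python
from h import *
st=robot.get_state();print(st["eef_pos"].round(1),st["ft_force"].round(1))
b=bright(robot.grab_frame("wrist")[:,:,::-1].copy());c=cam("wrist",st)
x,y=668.5,227.2
for l in [circ(x,y,160,57),circ(x,y,142,12.5),circ(x,y,150,2.5)]:
    cv2.polylines(b,[np.round(proj(c,l)).astype(int)],True,(0,255,0),1)
cv2.imwrite("pics/w7.png",b)
b=bright(robot.grab_frame("scene")[:,:,::-1].copy())
cv2.imwrite("pics/s2.png",crop(b,330,80,220,170,3))
```

```text
[668.9 227.3 288.4] [ 0.3 -0.  -0.3]
```

View pics/w7.png

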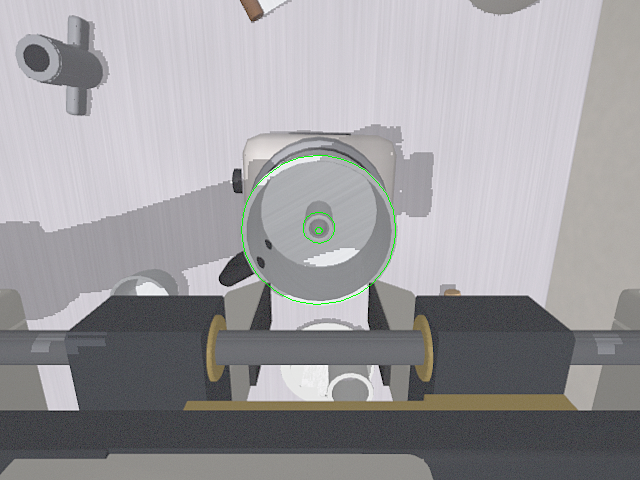

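View pics/s2.png

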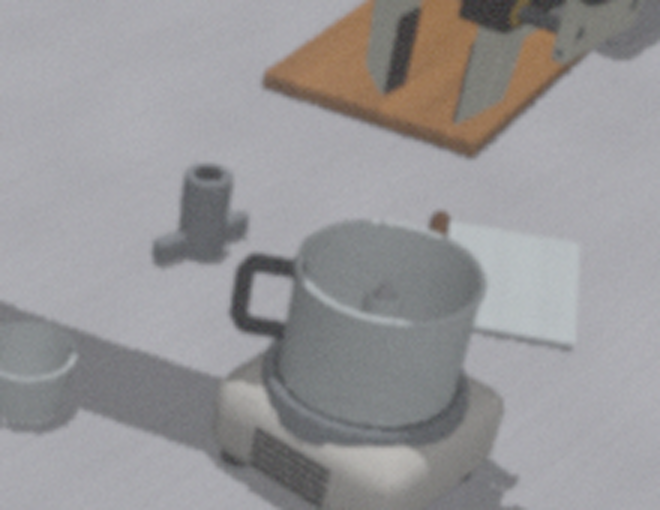

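Call:
step_arm(moves=[[-0.01,-0.02,0,0],[-0.017,-0.039,0,0],[-0.017,-0.039,0,0],[-0.017,-0.039,0,0],[-0.017,-0.039,0,0],[-0.017,-0.039,0,0],[-0.017,-0.039,0,0],[-0.017,-0.039,0,0],[-0.017,-0.039,0,0],[-0.017,-0.039,0,0]], hand=0.3)

```text
clock: 14.6
eef_pos: [503.6, -145.0, 285.4]
tool_rot: [-0.707, -0.0, 0.002, 0.707]
ft_force: [2.0, -1.1, -0.0]
width: 64.0
```

Call:
step_arm(moves=[[-0.017,-0.039,0,0],[-0.017,-0.039,0,0],[-0.017,-0.039,0,0],[-0.017,-0.039,-0.005,0],[-0.017,-0.034,-0.01,0],[-0.002,-0.01,-0.01,0],[0,0,0,0],[0,0,0,0],[0,0,0,0]])

```text
clock: 15.5
eef_pos: [419.6, -342.0, 261.6]
tool_rot: [-0.707, -0.002, 0.002, 0.707]
ft_force: [0.2, 0.3, -0.1]
width: 64.2
```

Run:
```python
from h import *
st=robot.get_state();print(st["eef_pos"].round(1),st["ft_force"].round(1),st["q"].round(2))
b=bright(robot.grab_frame("wrist")[:,:,::-1].copy());c=cam("wrist",st)
x,y=418.5,-343.7
for l in [circ(x,y,71,19),circ(x,y,0,19),circ(482.9,-111,50,28)]:
    cv2.polylines(b,[np.round(proj(c,l)).astype(int)],True,(0,255,0),1)
cv2.imwrite("pics/w8.png",b)
```

```text
[ 419.6 -342.   261.6] [ 0.2  0.3 -0.1] [ 0.25  0.27  0.46  1.83 -0.14  1.08  0.77]
```

View pics/w8.png

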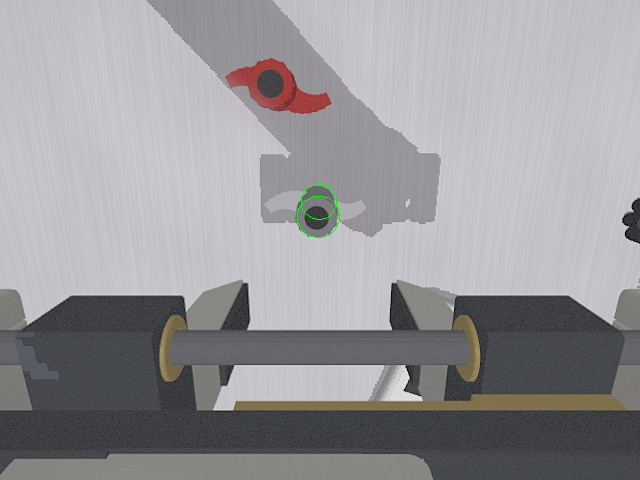

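Call:
step_arm(moves=[[-0.0015,-0.002,-0.03,0],[0,0,-0.04,0],[0,0,-0.04,0],[0,0,-0.03,0],[0,0,-0.015,0],[0,0,0,0],[0,0,0,0],[0,0,0,0]])

```text
clock: 16.35
eef_pos: [418.3, -346.7, 108.6]
tool_rot: [0.708, 0.002, -0.0, -0.706]
ft_force: [-0.2, -0.3, -0.4]
width: 64.4
```

Run:
```python
from h import *
st=robot.get_state();print(st["eef_pos"].round(1),st["ft_force"].round(1),st["q"].round(2))
b=bright(robot.grab_frame("wrist")[:,:,::-1].copy());c=cam("wrist",st)
x,y=418,-343.9
for l in [circ(x,y,71,19)]:
    cv2.polylines(b,[np.round(proj(c,l)).astype(int)],True,(0,255,0),1)
cv2.imwrite("pics/w9.png",b)
```

```text
[ 418.3 -346.7  108.6] [-0.2 -0.3 -0.4] [ 0.32  0.48  0.4   1.95 -0.26  0.76  0.88]
```

View pics/w9.png

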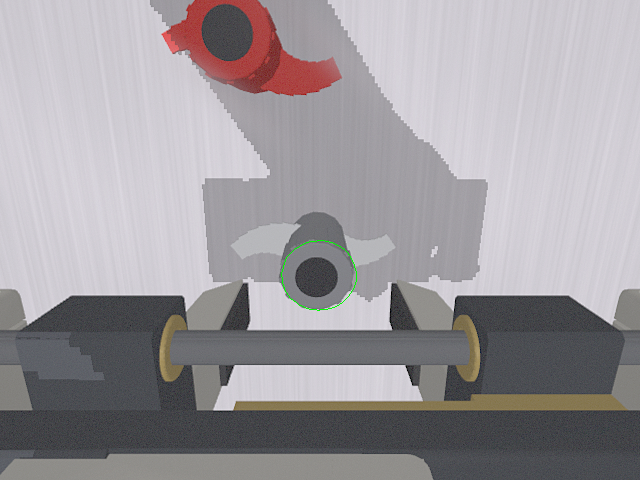

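Call:
step_arm(moves=[[-0.0015,0.0015,-0.01,0],[0,0,-0.015,0],[0,0,-0.015,0],[0,0,-0.01,0],[0,0,-0.006,0],[0,0,0,0],[0,0,0,0],[0,0,0,0]])

```text
clock: 17.2
eef_pos: [415.7, -344.7, 51.1]
tool_rot: [0.707, 0.001, -0.001, -0.707]
ft_force: [-0.5, 0.4, -0.0]
width: 64.2
```

Call:
step_arm(moves=[[0,0,0,0],[0,0,0,0],[0,0,0,0],[0,0,0,0],[0,0,0,0]], hand=1, squeeze=25)

```text
clock: 17.7
eef_pos: [415.7, -344.4, 50.9]
tool_rot: [0.707, 0.001, -0.001, -0.707]
ft_force: [0.8, -0.4, 0.2]
width: 38.1
```

Call:
step_arm(moves=[[0,0,0.01,0],[0,0,0.02,0],[0,0,0.03,0],[0,0,0.04,0],[0,0,0.04,0],[0,0,0.04,0],[0,0,0.03,0],[0,0,0.01,0],[0,0,0,0],[0,0,0,0]])

```text
clock: 18.7
eef_pos: [414.7, -343.6, 269.5]
tool_rot: [-0.707, -0.001, 0.002, 0.708]
ft_force: [-0.0, -0.8, -2.2]
width: 38.1
```

Run:
```python
from h import *
st=robot.get_state();print(st["eef_pos"].round(1),st["ft_force"].round(1),st["q"].round(2))
b=bright(robot.grab_frame("wrist")[:,:,::-1].copy());c=cam("wrist",st)
x,y,z=st["eef_pos"]
for l in [circ(x,y,z+20,19),circ(x,y,z+20,15),circ(x,y,z-51,19)]:
    cv2.polylines(b,[np.round(proj(c,l)).astype(int)],True,(0,255,0),1)
cv2.imwrite("pics/w10.png",b)
```

```text
[ 414.7 -343.6  269.5] [-0.  -0.8 -2.2] [ 0.24  0.26  0.48  1.82 -0.13  1.09  0.77]
```

View pics/w10.png

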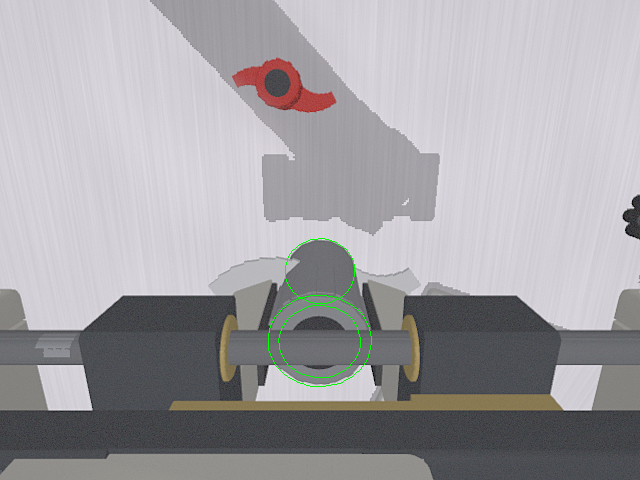

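Call:
step_arm(moves=[[0.008,0.02,0,0],[0.017,0.038,0,0],[0.017,0.038,0,0],[0.017,0.038,0,0],[0.017,0.038,0,0],[0.017,0.038,0,0],[0.017,0.038,0,0],[0.017,0.038,0,0],[0.017,0.038,0,0],[0.017,0.038,0,0]])

```text
clock: 19.75
eef_pos: [575.7, 19.2, 268.4]
tool_rot: [0.707, -0.0, -0.002, -0.707]
ft_force: [1.2, -0.3, -0.3]
width: 38.2
```

Call:
step_arm(moves=[[0.017,0.038,0,0],[0.017,0.038,0,0],[0.017,0.038,0,0],[0.017,0.038,0,0],[0.017,0.035,0,0],[0.008,0.02,0,0],[0,0,0,0],[0,0,0,0],[0,0,0,0]])

```text
clock: 20.65
eef_pos: [668.9, 222.5, 269.3]
tool_rot: [0.708, -0.0, -0.001, -0.706]
ft_force: [-0.8, -0.1, -1.5]
width: 38.6
```

Call:
step_arm(moves=[[0,0.0045,-0.02,0],[0,0,-0.02,0],[0,0,-0.012,0],[0,0,0,0],[0,0,0,0],[0,0,0,0]])

```text
clock: 21.25
eef_pos: [670.2, 228.9, 220.2]
tool_rot: [-0.707, -0.002, 0.0, 0.707]
ft_force: [-0.7, -0.1, -0.7]
width: 38.1
```

Run:
```python
from h import *
st=robot.get_state();print(st["eef_pos"].round(1),st["ft_force"].round(1))
b=bright(robot.grab_frame("wrist")[:,:,::-1].copy());c=cam("wrist",st)
for l in [circ(668.5,227.2,160,57)]:
    cv2.polylines(b,[np.round(proj(c,l)).astype(int)],True,(0,255,0),1)
cv2.imwrite("pics/w11.png",b)
b=bright(robot.grab_frame("scene")[:,:,::-1].copy())
cv2.imwrite("pics/s3.png",crop(b,330,80,220,170,3))
```

```text
[670.2 228.9 220.2] [-0.7 -0.1 -0.7]
```

View pics/w11.png

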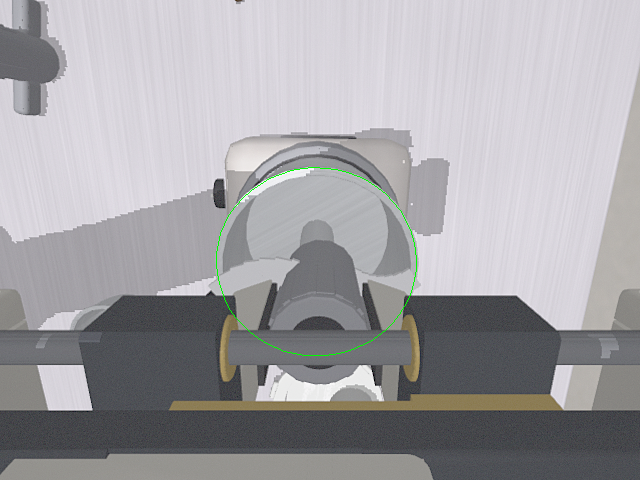

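View pics/s3.png

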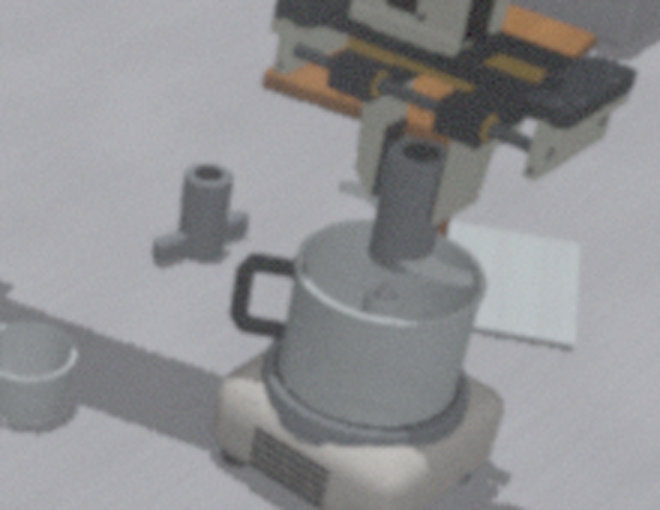

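Call:
step_arm(moves=[[-0.0015,-0.0015,0,0],[0,0,-0.006,0],[0,0,-0.006,0],[0,0,-0.006,0],[0,0,0,0],[0,0,0,0],[0,0,0,0]])

```text
clock: 22.05
eef_pos: [668.1, 227.7, 200.8]
tool_rot: [-0.707, -0.001, 0.001, 0.707]
ft_force: [0.4, 0.6, -1.4]
width: 38.7
```

Call:
step_arm(moves=[[0,0,-0.004,0],[0,0,-0.004,0],[0,0,-0.004,0],[0,0,-0.004,0],[0,0,-0.004,0],[0,0,0,0],[0,0,0,0]])

```text
clock: 22.75
eef_pos: [667.9, 227.6, 180.6]
tool_rot: [0.707, 0.001, -0.001, -0.707]
ft_force: [0.3, 0.7, -1.0]
width: 38.1
```

Call:
step_arm(moves=[[0,0,-0.006,0],[0,0,-0.006,0],[0,0,-0.006,0],[0,0,-0.006,0],[0,0,-0.006,0],[0,0,-0.005,0],[0,0,-0.003,0],[0,0,0,0],[0,0,0,0]])

```text
clock: 23.65
eef_pos: [668.0, 227.7, 142.8]
tool_rot: [-0.707, -0.001, 0.001, 0.707]
ft_force: [1.0, 0.5, -0.9]
width: 38.3
```

Call:
step_arm(moves=[[0,0,-0.002,0],[0,0,-0.002,0],[0,0,-0.002,0],[0,0,0,0],[0,0,0,0]])

```text
clock: 24.15
eef_pos: [668.0, 227.7, 137.0]
tool_rot: [-0.707, -0.001, 0.001, 0.707]
ft_force: [0.1, -0.7, 1.2]
width: 38.4
```

Call:
step_arm(moves=[[0,0,-0.001,0],[0,0,0,0],[0,0,0,0]])

```text
clock: 24.45
eef_pos: [668.1, 227.8, 136.9]
tool_rot: [-0.707, -0.001, 0.001, 0.707]
ft_force: [-0.8, -0.9, 6.5]
width: 38.3
```

Call:
step_arm(moves=[[0,0,0,0],[0,0,0,0],[0,0,0,0],[0,0,0,0]], hand=0.42)

```text
clock: 24.85
eef_pos: [667.8, 227.6, 135.4]
tool_rot: [0.707, 0.001, -0.001, -0.707]
ft_force: [-0.1, -0.4, -0.2]
width: 53.0
```

Call:
step_arm(moves=[[0,0,0.01,0],[0,0,0.02,0],[0,0,0.03,0],[0,0,0.03,0],[0,0,0.03,0],[0,0,0.03,0],[0,0,0,0],[0,0,0,0]])

```text
clock: 25.65
eef_pos: [668.4, 227.8, 287.5]
tool_rot: [-0.707, -0.002, 0.0, 0.707]
ft_force: [-0.1, -0.8, -1.1]
width: 53.4
```

Run:
```python
from h import *
st=robot.get_state();print(st["eef_pos"].round(1),st["ft_force"].round(1))
b=bright(robot.grab_frame("wrist")[:,:,::-1].copy());c=cam("wrist",st)
for l in [circ(668.5,227.2,160,57),circ(668.1,227.7,157,19)]:
    cv2.polylines(b,[np.round(proj(c,l)).astype(int)],True,(0,255,0),1)
cv2.imwrite("pics/w12.png",b)
```

```text
[668.4 227.8 287.5] [-0.1 -0.8 -1.1]
```

View pics/w12.png

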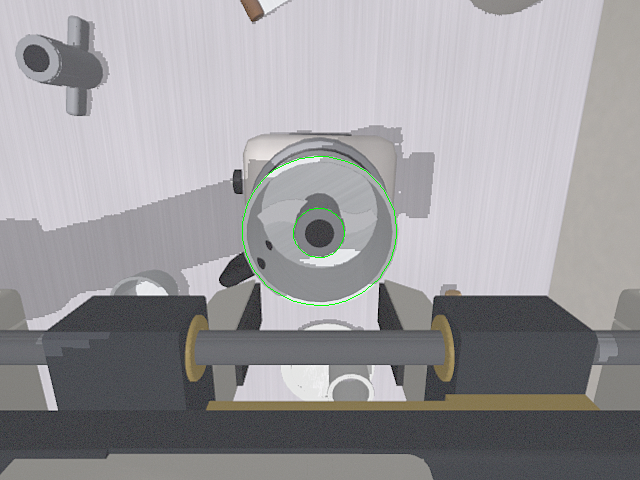

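Call:
step_arm(moves=[[0.002,-0.02,0,0],[0.006,-0.035,0,0],[0.006,-0.04,0,0],[0.006,-0.04,0,0],[0.006,-0.04,-0.01,0],[0.006,-0.03,-0.01,0],[0.002,-0.015,-0.01,0],[0,0,0,0],[0,0,0,0],[0,0,0,0]], hand=0)

```text
clock: 26.7
eef_pos: [702.0, 10.9, 255.9]
tool_rot: [-0.706, -0.002, 0.002, 0.708]
ft_force: [0.3, 0.6, 0.4]
width: 91.5
```

Run:
```python
from h import *
st=robot.get_state();print(st["eef_pos"].round(1),st["ft_force"].round(1))
b=bright(robot.grab_frame("wrist")[:,:,::-1].copy());c=cam("wrist",st)
for l in [circ(702.9,7.3,60,27.5),circ(702.9,7.3,60,21.5),circ(677.5,10,12,61)]:
    cv2.polylines(b,[np.round(proj(c,l)).astype(int)],True,(0,255,0),1)
cv2.imwrite("pics/w13.png",b)
```

```text
[702.   10.9 255.9] [0.3 0.6 0.4]
```

View pics/w13.png

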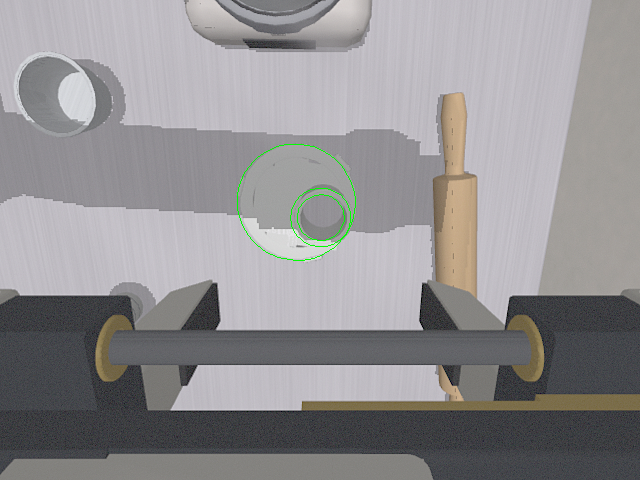

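Run:
```python
from h import *
st=robot.get_state();print(st["eef_pos"].round(1),st["ft_force"].round(1))
b=bright(robot.grab_frame("wrist")[:,:,::-1].copy());c=cam("wrist",st)
S=5
b=crop(b,225,135,145,115,S)
b=np.clip((b.astype(float)-110)*2,0,255).astype(np.uint8)
for l in [circ(703.4,8.5,60,27.5),circ(703.4,8.5,60,21.5),circ(677.5,10,12,61)]:
    cv2.polylines(b,[np.round((proj(c,l)-[225,135])*S+2).astype(int)],True,(0,255,0),1)
cv2.imwrite("pics/w14.png",b)
```

```text
[702.   10.9 256.2] [0.1 1.2 0.1]
```

View pics/w14.png

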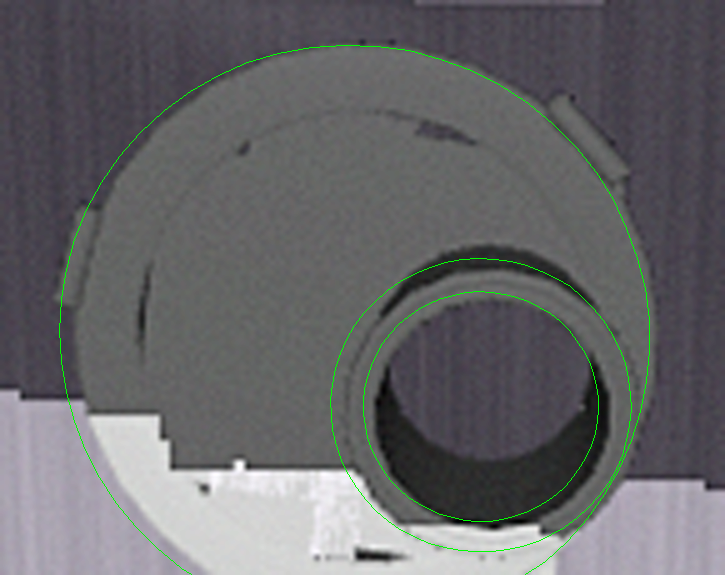

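Call:
step_arm(moves=[[0.0035,-0.0035,-0.025,0],[0,0,-0.03,0],[0,0,-0.025,0],[0,0,0,0],[0,0,0,0],[0,0,0,0]], hand=0.15)

```text
clock: 27.4
eef_pos: [706.8, 4.8, 178.0]
tool_rot: [-0.707, -0.003, 0.0, 0.707]
ft_force: [1.0, 0.0, 1.8]
width: 78.0
```

Run:
```python
from h import *
st=robot.get_state();print(st["eef_pos"].round(1),st["ft_force"].round(1))
b=bright(robot.grab_frame("wrist")[:,:,::-1].copy());c=cam("wrist",st)
cv2.imwrite("pics/w15raw.png",b);np.save("st15.npy",np.r_[st["eef_pos"],st["tool_rot"]])
S=3.5
b=crop(b,200,110,220,170,S)
b=np.clip((b.astype(float)-110)*2,0,255).astype(np.uint8)
for l in [circ(705.6,7.2,60,27.5),circ(705.6,7.2,60,21.5),circ(679.5,10.5,12,61),circ(679.5,10.5,8,59)]:
    cv2.polylines(b,[np.round((proj(c,l)-[200,110])*S+1.25).astype(int)],True,(0,255,0),1)
cv2.imwrite("pics/w15.png",b)
```

```text
[706.8   4.8 178. ] [1.  0.  1.8]
```

View pics/w15.png

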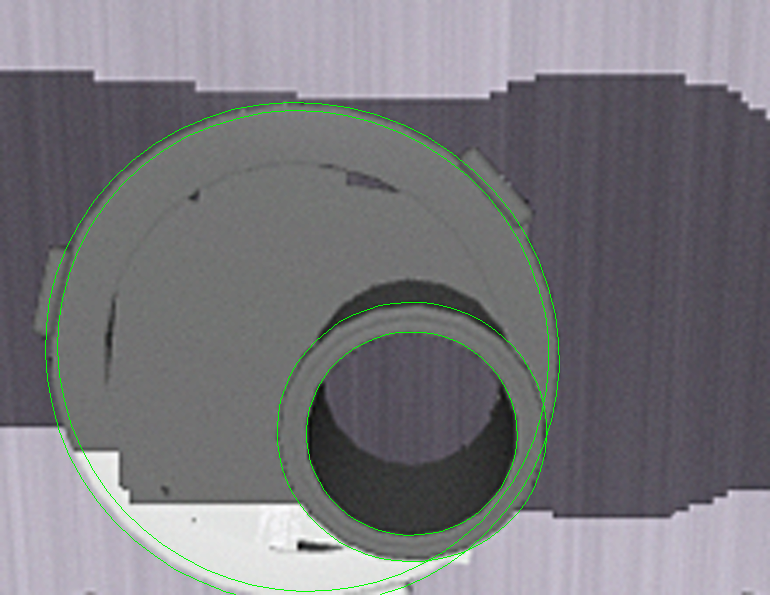

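Call:
step_arm(moves=[[-0.001,0.0025,-0.03,0],[0,0,-0.04,0],[0,0,-0.03,0],[0,0,-0.015,0],[0,0,0,0],[0,0,0,0],[0,0,0,0]])

```text
clock: 28.15
eef_pos: [706.4, 6.5, 63.4]
tool_rot: [-0.707, -0.003, -0.0, 0.707]
ft_force: [-0.6, 0.6, 0.0]
width: 78.1
```

Call:
step_arm(moves=[[-0.0005,0.0005,-0.01,0],[0,0,-0.01,0],[0,0,-0.009,0],[0,0,0,0],[0,0,0,0]])

```text
clock: 28.65
eef_pos: [703.4, 7.1, 30.9]
tool_rot: [0.707, 0.001, -0.002, -0.707]
ft_force: [0.5, -0.4, 0.7]
width: 78.2
```

Call:
step_arm(moves=[[0.0015,0,0.0015,0],[0,0,0,0],[0,0,0,0]])

```text
clock: 28.95
eef_pos: [705.9, 7.1, 33.8]
tool_rot: [-0.707, -0.001, 0.001, 0.707]
ft_force: [1.3, 0.4, 0.6]
width: 77.9
```

Call:
step_arm(moves=[[0,0,0,0],[0,0,0,0],[0,0,0,0],[0,0,0,0],[0,0,0,0],[0,0,0,0]], hand=1, squeeze=25)

```text
clock: 29.55
eef_pos: [705.4, 7.2, 33.2]
tool_rot: [-0.707, -0.001, 0.001, 0.707]
ft_force: [0.1, 0.1, -0.5]
width: 50.1
```

Call:
step_arm(moves=[[0,0,0.01,0],[0,0,0.02,0],[0,0,0.03,0],[0,0,0.03,0],[0,0,0.04,0],[0,0,0.04,0],[0,0,0.03,0],[0,0,0.015,0],[0,0,0,0],[0,0,0,0]])

```text
clock: 30.55
eef_pos: [704.5, 7.2, 246.8]
tool_rot: [-0.707, -0.0, 0.002, 0.707]
ft_force: [-0.9, -1.4, -2.9]
width: 49.6
```

Run:
```python
from h import *
st=robot.get_state();print(st["eef_pos"].round(1),st["ft_force"].round(1))
b=bright(robot.grab_frame("wrist")[:,:,::-1].copy());c=cam("wrist",st)
x,y,z=st["eef_pos"]
for l in [circ(x,y,z+27,27.5),circ(x,y,z+27,21.5),circ(x-25.8,y+3.1,z-21,61)]:
    cv2.polylines(b,[np.round(proj(c,l)).astype(int)],True,(0,255,0),1)
cv2.imwrite("pics/w16.png",b)
```

```text
[704.5   7.2 246.8] [-0.9 -1.4 -2.9]
```

View pics/w16.png

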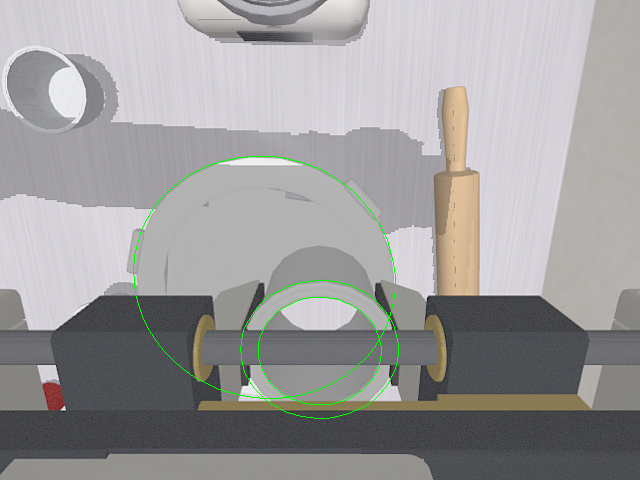

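Call:
step_arm(moves=[[-0.001,0.02,0,0],[-0.002,0.035,0,0],[-0.002,0.04,0,0],[-0.002,0.04,0,0],[-0.002,0.04,0,0],[-0.001,0.027,0,0],[0,0.015,0,0],[0,0,0,0],[0,0,0,0],[0,0,0,0]])

```text
clock: 31.6
eef_pos: [696.0, 220.8, 248.0]
tool_rot: [0.708, -0.0, 0.0, -0.706]
ft_force: [0.3, -0.4, -0.8]
width: 49.5
```

Run:
```python
from h import *
st=robot.get_state();print(st["eef_pos"].round(1),st["ft_force"].round(1))
b=bright(robot.grab_frame("wrist")[:,:,::-1].copy());c=cam("wrist",st)
x,y,z=st["eef_pos"]
for l in [circ(x-25.8,y+3.1,z-21,61),circ(668.5,227.2,160,57)]:
    cv2.polylines(b,[np.round(proj(c,l)).astype(int)],True,(0,255,0),1)
cv2.imwrite("pics/w17.png",b)
b=bright(robot.grab_frame("scene")[:,:,::-1].copy())
cv2.imwrite("pics/s4.png",crop(b,330,80,220,170,3))
```

```text
[696.  220.8 248. ] [ 0.3 -0.4 -0.8]
```

View pics/w17.png

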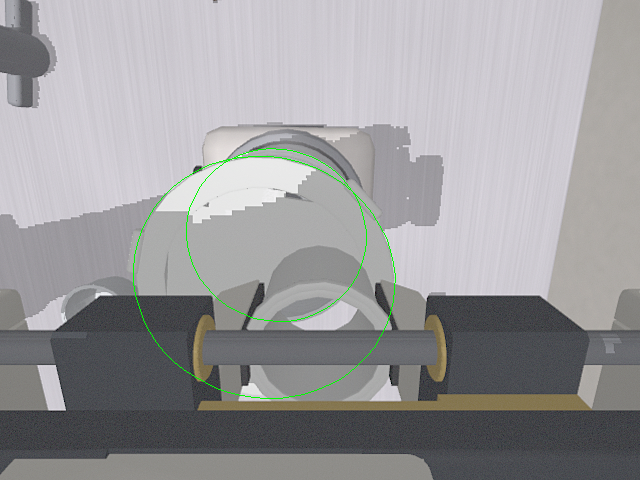

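View pics/s4.png

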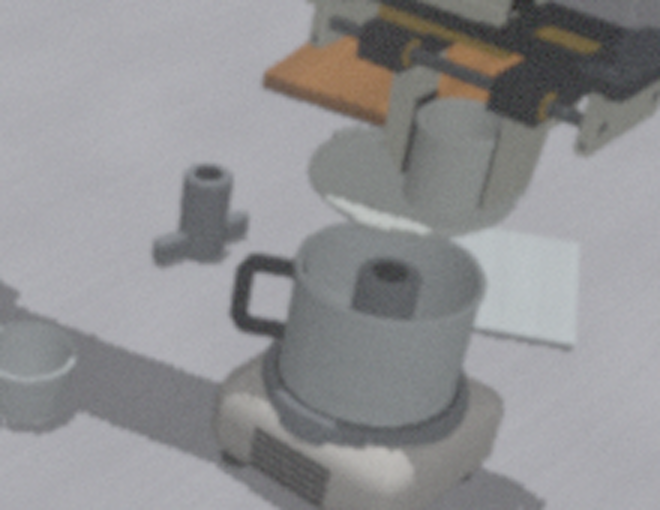

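Call:
step_arm(moves=[[-0.0015,0.003,-0.015,0],[0,0,-0.015,0],[0,0,-0.01,0],[0,0,-0.01,0],[0,0,0,0],[0,0,0,0],[0,0,0,0],[0,0,0,0]])

```text
clock: 32.5
eef_pos: [694.4, 227.3, 199.1]
tool_rot: [-0.707, -0.002, 0.001, 0.707]
ft_force: [-0.1, -0.2, -0.8]
width: 50.0
```

Call:
step_arm(moves=[[0,-0.003,0,0],[0,0,-0.003,0],[0,0,0,0],[0,0,0,0],[0,0,0,0]])

```text
clock: 33.0
eef_pos: [693.8, 224.2, 195.2]
tool_rot: [-0.707, -0.001, 0.001, 0.707]
ft_force: [0.6, -0.9, -1.7]
width: 50.0
```

Run:
```python
from h import *
st=robot.get_state();print(st["eef_pos"].round(1),st["ft_force"].round(1))
b=bright(robot.grab_frame("wrist")[:,:,::-1].copy());c=cam("wrist",st)
x,y,z=st["eef_pos"]
cv2.imwrite("pics/w18b.png",b)
for l in [circ(x-25.8,y+3.1,z-21,61),circ(668.5,227.2,160,57)]:
    cv2.polylines(b,[np.round(proj(c,l)).astype(int)],True,(0,255,0),1)
cv2.imwrite("pics/w18.png",crop(b,110,110,320,240,2.5))
b=bright(robot.grab_frame("scene")[:,:,::-1].copy())
cv2.imwrite("pics/s5.png",crop(b,390,110,130,110,5))
```

```text
[693.8 224.2 195.2] [ 0.6 -0.9 -1.7]
```

View pics/w18.png

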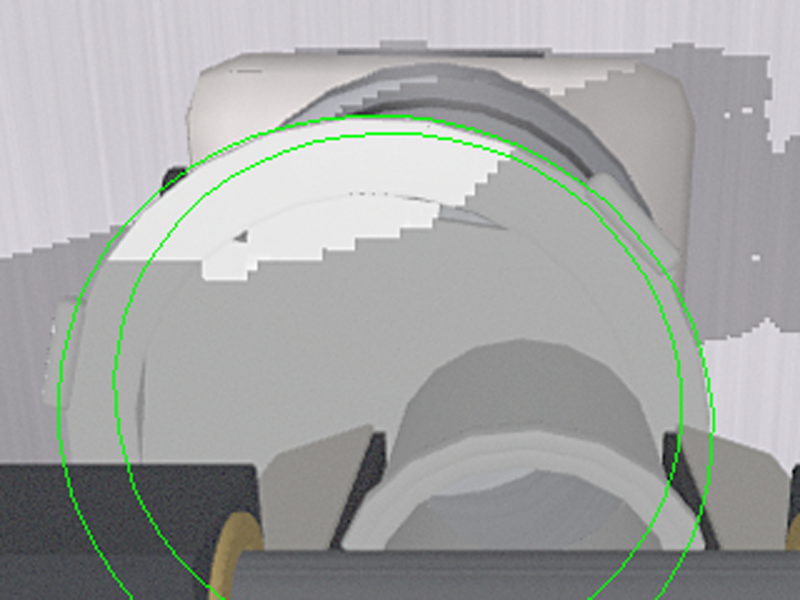

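View pics/s5.png

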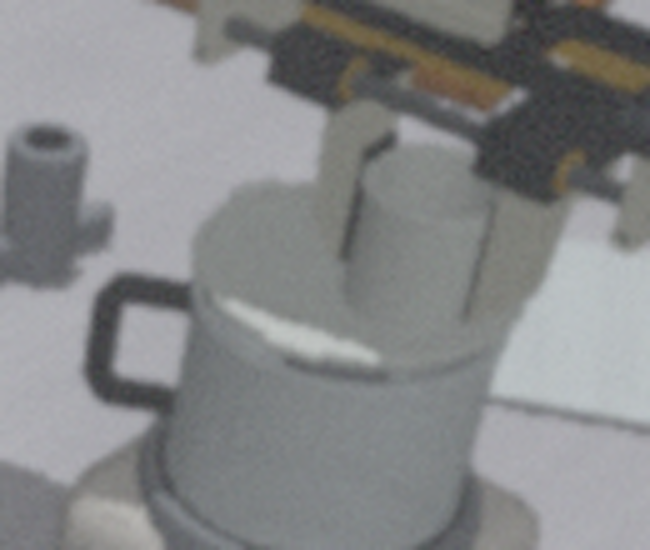

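Call:
step_arm(moves=[[0,0,-0.002,0],[0,0,-0.002,0],[0,0,-0.002,0],[0,0,0,0],[0,0,0,0]])

```text
clock: 33.6
eef_pos: [693.8, 224.1, 189.0]
tool_rot: [0.707, 0.001, -0.001, -0.707]
ft_force: [0.3, -0.1, -0.7]
width: 49.6
```

Skirt is in (origin ≈156 < rim 160) with no contact force.

Call:
step_arm(moves=[[0,0,-0.002,0],[0,0,-0.0015,0],[0,0,-0.001,0],[0,0,0,0],[0,0,0,0]])

```text
clock: 34.1
eef_pos: [693.9, 224.1, 185.2]
tool_rot: [-0.707, -0.001, 0.001, 0.707]
ft_force: [-2.1, -0.6, 3.5]
width: 49.5
```

Call:
step_arm(moves=[[0,0,-0.001,0],[0,0,0,0],[0,0,0,0]])

```text
clock: 34.4
eef_pos: [693.9, 224.1, 185.2]
tool_rot: [-0.707, -0.001, 0.001, 0.707]
ft_force: [-4.1, -0.3, 7.7]
width: 49.7
```

Call:
step_arm(moves=[[0,0,0,0],[0,0,0,0],[0,0,0,0],[0,0,0,0],[0,0,0,0]], hand=0.1)

```text
clock: 34.9
eef_pos: [693.9, 224.2, 183.4]
tool_rot: [0.707, 0.001, -0.001, -0.707]
ft_force: [0.4, -0.4, 0.5]
width: 81.4
```

Call:
step_arm(moves=[[0,0,0.01,0],[0,0,0.02,0],[0,0,0.03,0],[0,0,0.03,0],[0,0,0.03,0],[0,0,0.02,0],[0,0,0,0],[0,0,0,0]])

```text
clock: 35.7
eef_pos: [694.0, 224.1, 324.5]
tool_rot: [-0.707, -0.001, 0.001, 0.707]
ft_force: [-0.8, -0.3, -1.3]
width: 82.6
```

Run:
```python
from h import *
st=robot.get_state();print(st["eef_pos"].round(1),st["ft_force"].round(1))
b=bright(robot.grab_frame("wrist")[:,:,::-1].copy());c=cam("wrist",st)
for l in [circ(693.8,224.1,212,21.5),circ(668.5,227.2,164,61)]:
    cv2.polylines(b,[np.round(proj(c,l)).astype(int)],True,(0,255,0),1)
cv2.imwrite("pics/w19.png",b)
b=bright(robot.grab_frame("scene")[:,:,::-1].copy())
cv2.imwrite("pics/s6.png",crop(b,390,110,130,110,5))
```

```text
[694.  224.1 324.5] [-0.8 -0.3 -1.3]
```

View pics/w19.png

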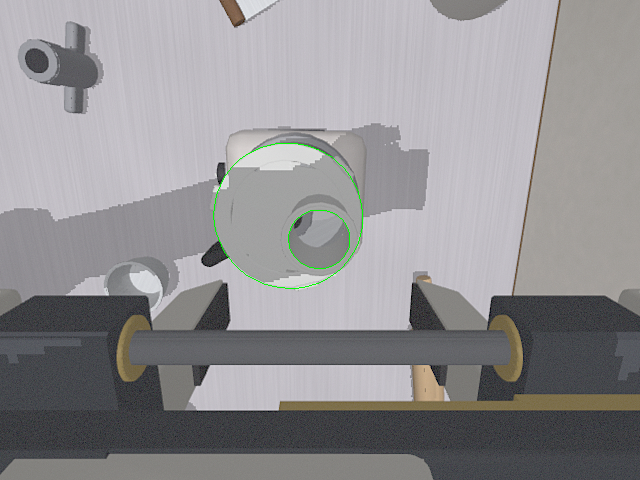

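View pics/s6.png

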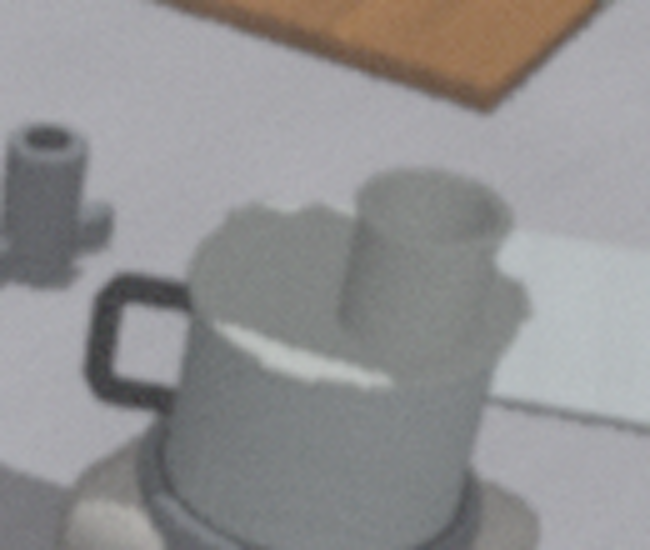

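Call:
step_arm(moves=[[-0.01,-0.02,0,0],[-0.023,-0.037,0,0],[-0.023,-0.037,0,0],[-0.023,-0.037,0,0],[-0.023,-0.037,-0.01,0],[-0.023,-0.037,-0.01,0],[-0.023,-0.037,-0.01,0],[-0.023,-0.037,-0.01,0],[-0.023,-0.037,-0.01,0],[-0.017,-0.019,-0.01,0]], hand=0.3)

```text
clock: 36.8
eef_pos: [480.0, -114.3, 262.4]
tool_rot: [0.707, -0.001, -0.0, -0.707]
ft_force: [0.1, 0.7, -0.4]
width: 64.4
```

Call:
step_arm(moves=[[0,0,0,0],[0,0,0,0],[0,0,0,0],[0,0,0,0]])

```text
clock: 37.2
eef_pos: [483.7, -109.6, 263.7]
tool_rot: [-0.707, -0.002, 0.002, 0.707]
ft_force: [0.6, -0.1, -0.5]
width: 64.1
```

Run:
```python
from h import *
st=robot.get_state();print(st["eef_pos"].round(1),st["ft_force"].round(1))
b=bright(robot.grab_frame("wrist")[:,:,::-1].copy());c=cam("wrist",st)
for l in [circ(482.9,-111,82,15),circ(482.9,-111,50,28)]:
    cv2.polylines(b,[np.round(proj(c,l)).astype(int)],True,(0,255,0),1)
cv2.imwrite("pics/w20.png",b)
```

```text
[ 483.7 -109.6  263.7] [ 0.6 -0.1 -0.5]
```

View pics/w20.png

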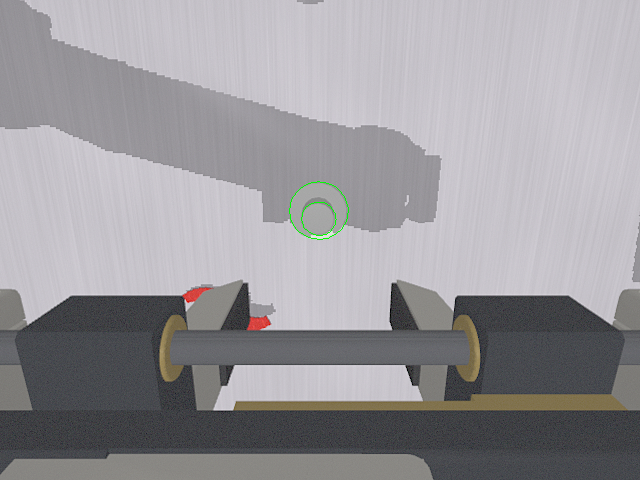

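Call:
step_arm(moves=[[-0.0005,-0.001,-0.03,0],[0,0,-0.04,0],[0,0,-0.04,0],[0,0,-0.03,0],[0,0,-0.015,0],[0,0,0,0],[0,0,0,0],[0,0,0,0]])

```text
clock: 38.05
eef_pos: [483.6, -111.8, 109.9]
tool_rot: [0.707, 0.002, -0.0, -0.707]
ft_force: [-0.2, -0.3, 0.4]
width: 64.8
```

Run:
```python
from h import *
st=robot.get_state();print(st["eef_pos"].round(1),st["ft_force"].round(1))
b=bright(robot.grab_frame("wrist")[:,:,::-1].copy());c=cam("wrist",st)
for l in [circ(482.9,-111,82,15),circ(482.9,-111,50,28)]:
    cv2.polylines(b,[np.round(proj(c,l)).astype(int)],True,(0,255,0),1)
cv2.imwrite("pics/w21.png",b)
```

```text
[ 483.6 -111.8  109.9] [-0.2 -0.3  0.4]
```

View pics/w21.png

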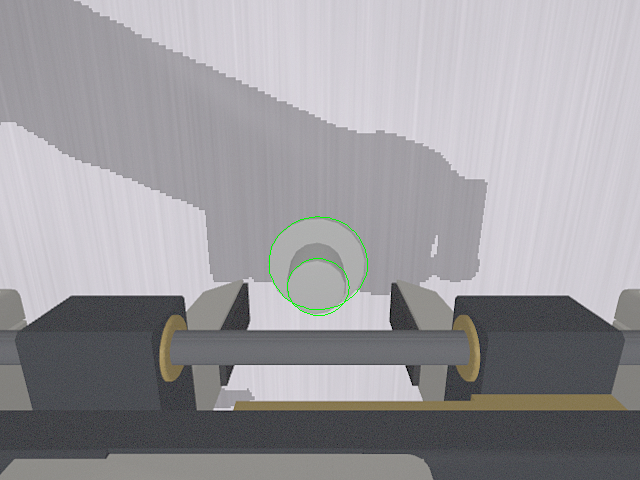

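Call:
step_arm(moves=[[-0.001,0.001,-0.01,0],[0,0,-0.015,0],[0,0,-0.012,0],[0,0,-0.006,0],[0,0,0,0],[0,0,0,0],[0,0,0,0]])

```text
clock: 38.8
eef_pos: [481.8, -111.0, 66.1]
tool_rot: [0.707, 0.001, -0.001, -0.707]
ft_force: [-0.8, -0.1, 0.2]
width: 63.7
```

Call:
step_arm(moves=[[0.0005,0,0.001,0],[0,0,0,0],[0,0,0,0],[0,0,0,0],[0,0,0,0],[0,0,0,0]], hand=1, squeeze=25)

```text
clock: 39.4
eef_pos: [481.9, -110.9, 66.8]
tool_rot: [-0.707, -0.001, 0.001, 0.707]
ft_force: [0.0, 1.0, 1.0]
width: 29.5
```

Call:
step_arm(moves=[[0,0,0.01,0],[0,0,0.02,0],[0,0,0.03,0],[0,0,0.04,0],[0,0,0.04,0],[0,0,0.04,0],[0,0,0.04,0],[0,0,0.025,0],[0,0,0,0],[0,0,0,0]])

```text
clock: 40.4
eef_pos: [481.6, -110.8, 312.1]
tool_rot: [-0.707, -0.001, 0.001, 0.707]
ft_force: [-0.3, 0.0, -1.7]
width: 29.2
```

Run:
```python
from h import *
st=robot.get_state();print(st["eef_pos"].round(1),st["ft_force"].round(1))
b=bright(robot.grab_frame("wrist")[:,:,::-1].copy());c=cam("wrist",st)
x,y,z=st["eef_pos"]
for l in [circ(x,y,z-17,28),circ(x,y,z-67,18.5)]:
    cv2.polylines(b,[np.round(proj(c,l)).astype(int)],True,(0,255,0),1)
cv2.imwrite("pics/w22.png",b)
```

```text
[ 481.6 -110.8  312.1] [-0.3  0.  -1.7]
```

View pics/w22.png

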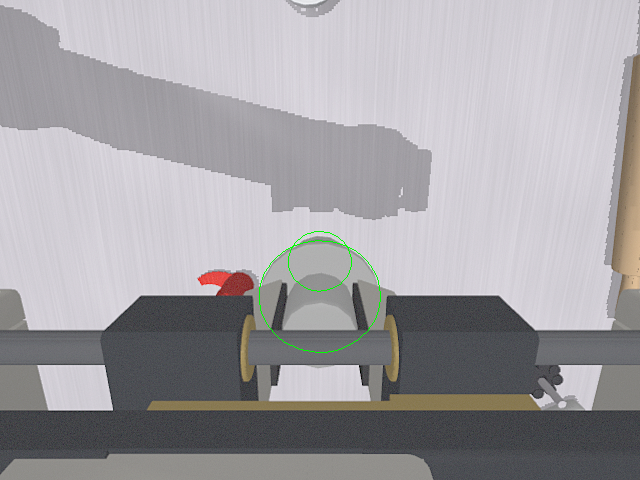

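Call:
step_arm(moves=[[0.012,0.02,0,0],[0.022,0.035,0,0],[0.022,0.035,0,0],[0.022,0.035,0,0],[0.022,0.035,0,0],[0.022,0.035,0,0],[0.022,0.035,0,0],[0.022,0.035,0,0],[0.022,0.035,0,0],[0.02,0.03,0,0]])

```text
clock: 41.45
eef_pos: [689.4, 221.2, 308.5]
tool_rot: [0.707, -0.0, -0.003, -0.707]
ft_force: [-0.1, -0.4, -1.2]
width: 29.1
```

Call:
step_arm(moves=[[0.004,0.005,0,0],[0,0,0,0],[0,0,0,0],[0,0,0,0],[0,0,0,0]])

```text
clock: 41.95
eef_pos: [693.8, 222.4, 312.2]
tool_rot: [0.707, 0.0, -0.0, -0.707]
ft_force: [-0.2, -0.3, -0.7]
width: 29.6
```

Go down to just above the mouth (TCP ≈ 283) and check.

Call:
step_arm(moves=[[0,0.001,-0.01,0],[0,0,-0.01,0],[0,0,-0.008,0],[0,0,0,0],[0,0,0,0],[0,0,0,0],[0,0,0,0]])

```text
clock: 42.65
eef_pos: [694.2, 225.3, 284.3]
tool_rot: [-0.707, -0.001, 0.001, 0.707]
ft_force: [0.8, 0.4, -0.9]
width: 29.4
```

Run:
```python
from h import *
st=robot.get_state();print(st["eef_pos"].round(1),st["ft_force"].round(1))
b=bright(robot.grab_frame("wrist")[:,:,::-1].copy());c=cam("wrist",st)
x,y,z=st["eef_pos"]
for l in [circ(x,y,z-17,28),circ(x,y,z-67,18.5),circ(693.9,224.1,212,27.5)]:
    cv2.polylines(b,[np.round(proj(c,l)).astype(int)],True,(0,255,0),1)
cv2.imwrite("pics/w23.png",crop(b,200,120,250,200,3))
b=bright(robot.grab_frame("scene")[:,:,::-1].copy())
cv2.imwrite("pics/s7.png",crop(b,390,70,130,110,5))
```

```text
[694.2 225.3 284.3] [ 0.8  0.4 -0.9]
```

View pics/w23.png

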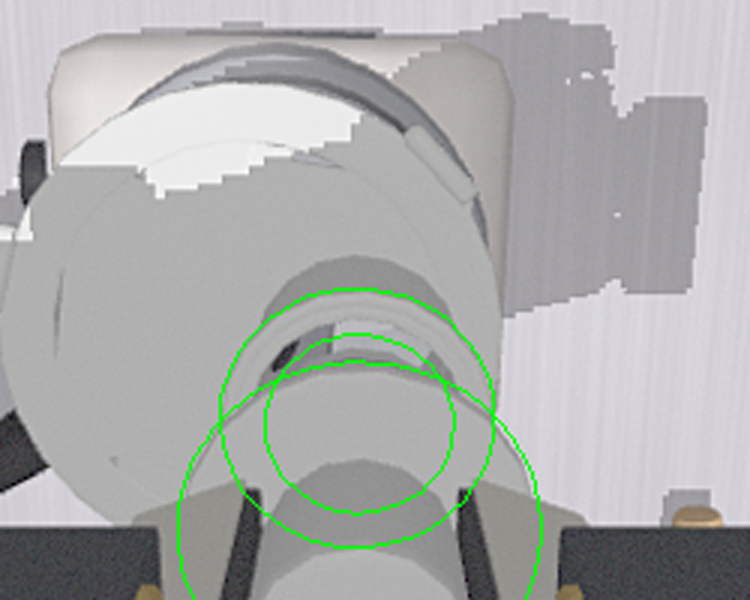

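View pics/s7.png

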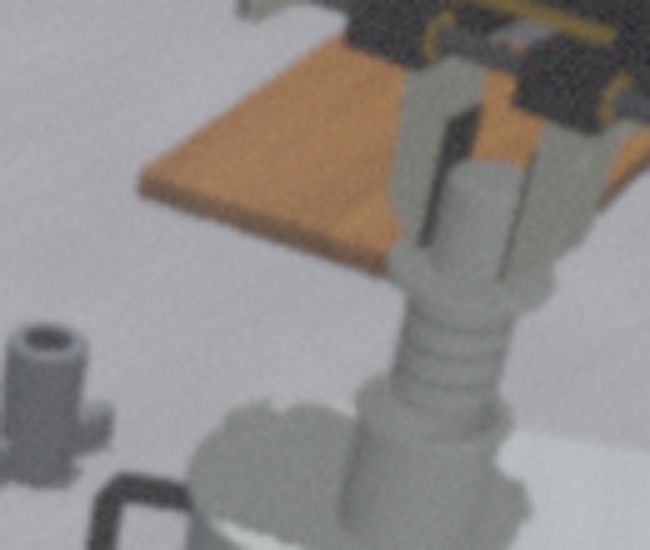

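Call:
step_arm(moves=[[0,-0.001,0,0],[0,0,-0.003,0],[0,0,-0.003,0],[0,0,-0.002,0],[0,0,0,0],[0,0,0,0],[0,0,0,0]])

```text
clock: 43.45
eef_pos: [694.0, 224.2, 275.8]
tool_rot: [-0.707, -0.001, 0.001, 0.707]
ft_force: [0.6, 0.0, -0.2]
width: 29.5
```

Call:
step_arm(moves=[[0,0,-0.002,0],[0,0,-0.002,0],[0,0,-0.002,0],[0,0,0,0],[0,0,0,0]])

```text
clock: 43.95
eef_pos: [693.8, 224.2, 269.6]
tool_rot: [0.707, 0.001, -0.001, -0.707]
ft_force: [-0.7, 0.2, -1.1]
width: 29.5
```

Call:
step_arm(moves=[[0,0,-0.005,0],[0,0,-0.005,0],[0,0,-0.005,0],[0,0,-0.005,0],[0,0,-0.005,0],[0,0,-0.005,0],[0,0,-0.002,0],[0,0,0,0],[0,0,0,0]])

```text
clock: 44.85
eef_pos: [694.0, 224.2, 237.9]
tool_rot: [-0.707, -0.001, 0.001, 0.707]
ft_force: [0.2, 0.1, -2.1]
width: 29.3
```

Call:
step_arm(moves=[[0,0,-0.001,0],[0,0,-0.001,0],[0,0,-0.001,0],[0,0,0,0],[0,0,0,0]])

```text
clock: 45.35
eef_pos: [693.9, 224.2, 234.7]
tool_rot: [-0.707, -0.001, 0.001, 0.707]
ft_force: [-0.4, -0.4, -1.1]
width: 29.3
```

Call:
step_arm(moves=[[0,0,-0.001,0],[0,0,-0.001,0],[0,0,0,0],[0,0,0,0]])

```text
clock: 45.75
eef_pos: [694.1, 224.2, 233.9]
tool_rot: [-0.707, -0.001, 0.001, 0.707]
ft_force: [-3.0, -1.0, 5.9]
width: 29.5
```

Flange is on the mouth (contact at the expected height). Release and rise.

Call:
step_arm(moves=[[0,0,0,0],[0,0,0,0],[0,0,0,0],[0,0,0,0],[0,0,0,0]], hand=0.2)

```text
clock: 46.25
eef_pos: [693.8, 224.2, 232.5]
tool_rot: [0.707, 0.001, -0.001, -0.707]
ft_force: [-0.6, -0.4, 0.5]
width: 64.9
```

Call:
step_arm(moves=[[0,0,0.01,0],[0,0,0.02,0],[0,0,0.03,0],[0,0,0.03,0],[0,0,0.02,0],[0,0,0,0],[0,0,0,0]])

```text
clock: 46.95
eef_pos: [694.0, 224.2, 343.5]
tool_rot: [-0.707, -0.002, 0.001, 0.707]
ft_force: [-0.1, 0.7, -0.2]
width: 73.6
```

Call:
step_arm(moves=[[-0.02,-0.03,0,0],[-0.03,-0.04,0,0],[-0.03,-0.04,0,0],[-0.03,-0.04,0,0],[-0.03,-0.04,0,0],[-0.02,-0.02,0,0],[0,0,0,0],[0,0,0,0]])

```text
clock: 47.75
eef_pos: [533.3, 14.1, 342.1]
tool_rot: [-0.707, -0.0, 0.001, 0.707]
ft_force: [0.2, 0.8, -0.6]
width: 73.2
```

Run:
```python
from h import *
st=robot.get_state();print(st["eef_pos"].round(1),st["ft_force"].round(1))
b=bright(robot.grab_frame("scene")[:,:,::-1].copy())
for l in [circ(668.5,227.2,160,57),circ(693.9,224.1,249,15)]: pass
cv2.imwrite("pics/s8.png",crop(b,360,70,180,150,4))
b=bright(robot.grab_frame("top")[:,:,::-1].copy());c=cam("top")
cv2.imwrite("pics/t8.png",b)
```

```text
[533.3  14.1 342.1] [ 0.2  0.8 -0.6]
```

View pics/s8.png

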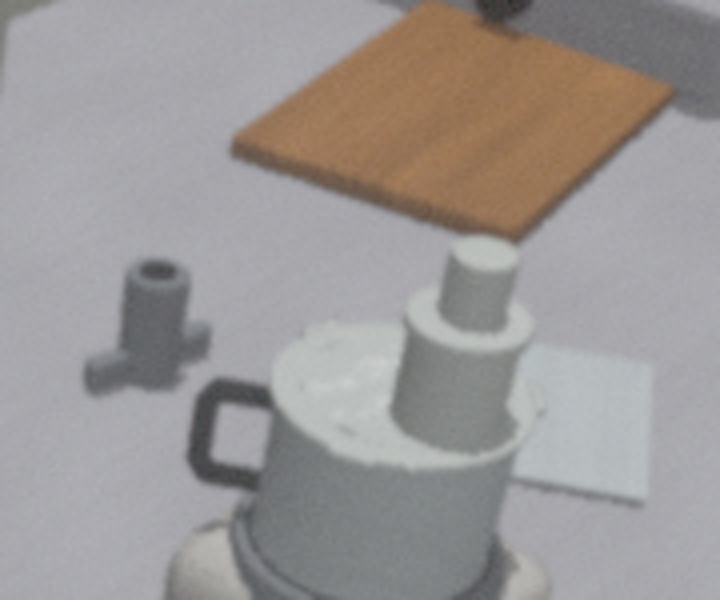

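View pics/t8.png

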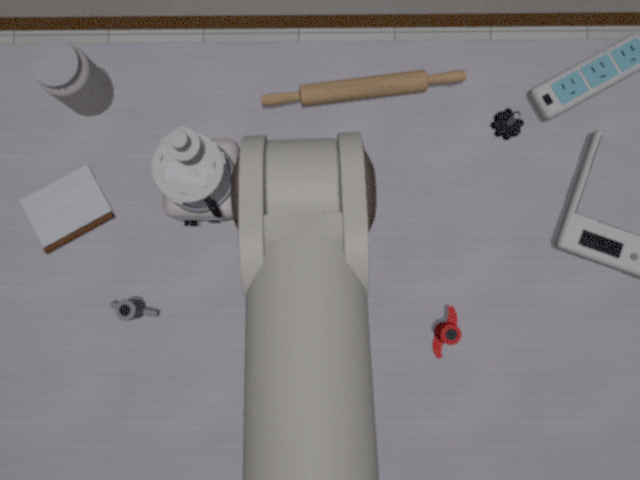

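```bash
python3 -c "
from station import robot
print(robot.hand_in())"
```

```text
the job is handed in; nothing more can be done
None
```

I put the food processor back together in the order asked: bowl over the shaft, chopping blade over the centre tube, lid on the bowl, pusher in the feed tube. It was handed in at about 48 s.

- **Seating:** Each part was lowered slowly. Each met resistance (about 6–8 N) within about 1 mm of its fitted height, and I released it there.
- **Final pictures:** The scene view shows the bowl, lid and pusher upright and level, with the pusher's flange on the feed tube's mouth. The blade was checked seated with the wrist camera before the lid went on. The gripper was clear of everything.
- **Left alone:** The paddle and the red look-alike blade are unmoved in the top view. The arm hid the prep cup in that last picture. It was upright in the wrist view after the lid went on, and the gripper was never lowered near it.
- **Disagreements:**
  - The scene camera read positions a few mm off from the top and wrist cameras, so I went by those two.
  - Top and wrist differed by 1–3 mm on the shaft and on the lid's tube. I took a point between the two for the shaft and the wrist reading for the lid's tube, and both fitted without side force.
  - The scene view also suggested the pusher was about 2 mm off to one side above the tube. It went in freely.

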